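# Stack a display module square in its fixture and lay out the screws and screwdriver

### The job

Set this station up for screwing a display module together: in the squaring fixture, stack the solid steel backing plate, then the grey spacer frame, then the display board with its screen up, each pushed flush into the corner against the end fence and the two side stops. Stand the dish of screws close beside the fixture on the left, level with its middle, and lay the screwdriver alongside its right edge, parallel to it, with the handle towards the robot and the blade pointing away; both go directly on the bench, clear of the fixture but within 5 cm of it. Leave the roll of tape and the flux bottle where they are.

Things in the scene. Friction and masses are not known exactly. Their poses are not given: they have to be found in the camera images.
- fixture: Fixed squaring fixture: aluminium base plate 146 x 104 x 6 mm with two black support rails and three dark steel stops (tops 42 mm above the bench). Origin on the bench below the centre of a squared sheet; x runs away from the robot (within 0.2 rad) to the end fence, y left to the two side stops, z up. In this frame the base plate spans x -70 to +76 and y -48 to +56 mm; its top is at z = 6 mm.
- fixture_seat (a point): Centre of the support rails' top in the fixture, 14 mm above the bench; axes as the fixture's. The rails are 86 mm long, 37 mm wide over both. End fence: face at x = +46.8 mm, 40 mm wide. Two side stops: faces at y = +24.7 mm, each 16 mm long, centred at x = -38 and +38 mm; the 60 mm gap between them is open for a finger. A sheet touching all of them has its centre at x = 0, y = 0.
- plate_mid (a point): Backing plate: dark solid steel, 93.6 x 49.4 x 8 mm, about 110 g, four small holes and three short bright slots on top; lies flat. Point at its centre, 4 mm up; x along its length, y across. Grasp across the 49.4 mm width. Bottom of the stack; there its centre is 18 mm above the bench, at x = 0, y = 0 of the fixture.
- frame_mid (a point): Spacer frame: grey plastic rectangle with an open window, 93.6 x 49.4 x 6 mm, 30 g; bars 8 mm (long sides) and 13 mm (ends) wide; lies flat. Point at the centre of the window, 3 mm up; x along its length, y across. Grasp across the outer 49.4 mm width. Middle of the stack; there its centre is 25 mm above the bench, at x = 0, y = 0 of the fixture.
- board_mid (a point): Display board: green circuit board with black screen on top, 93.6 x 49.4 x 6 mm, 42 g; lies flat. Point at its centre, 3 mm up; y along its length, x across (unlike plate and frame). Grasp across the 49.4 mm width. Either end may face the end fence. Top of the stack; there its centre is 31 mm above the bench, at x = 0, y = 0 of the fixture.
- dish_mid (a point): Round open metal dish with small screws fixed in it, 66 mm across, 18 mm high, about 120 g. Point on its axis, 9 mm up. Grasp across the rim, any direction. Its place: on the bench on the fixture's left (+y), centre 88 to 150 mm from the fixture's origin in y (115 is good) and about level with it in x.
- driver_handle (a point): Screwdriver with red handle, 165 mm long, 60 g, lying down. Point: middle of the handle (90 mm long, 20 mm thick), 11 mm up; y axis points from the blade to the handle's butt. Grasp across the handle within 25 mm of this point. Its place: on the bench, axis 56 to 122 mm right (-y) of the fixture's origin, parallel to its x, handle's middle behind and blade tip ahead of the origin.
- driver_tip (a point): Tip end of the same screwdriver's blade (5 mm thick rod), 117 mm from the middle of the handle.
- tape_mid (a point): Roll of brown-yellow tape lying flat, 72 mm across, 22 mm high; point at its centre, 11 mm up. Not to be moved.
- flux_mid (a point): Yellow flux bottle standing at the back, 38 mm across, 99 mm high; point on its axis 32 mm above the bench. Not to be moved.
There are look-alikes about, which are no part of the job. What is shaped like the part that bears plate_mid but pink is not meant.

How it is judged:
By the outcome, as a careful person would: the job done as asked, in the order asked, and still so for the second after the job is handed in, with the robot touching nothing.
It also fails if it takes over 141 s, if anything falls off the work surface, if the arm or the gripper's body presses on something with over 40 N, if the wrist force passes 120 N, or if a joint passes its speed limit or range.

### The arm

A 7-joint arm with a two-finger parallel gripper is mounted at the origin on a cart in front of the work surface, level with it; the furniture and walls round the work are solid. World frame = base frame: x ahead of the robot, y to its left, z up, the work surface at z = 0. Lengths are in m, angles in rad, forces in N, time in s.
With the tool pointing down it reaches from about 0.35 to 0.775 m from the base axis. Payload 3.1 kg.
Tool frame: the origin (TCP) lies midway between the tips of the shut fingers; the grasp point (between the pads) lies 19 mm behind it (manip.tcp_to_grasp is the distance from the TCP to the grasp point, in m); z points along the fingers, y is the direction in which the jaws open and shut (so a half turn about z gives the same grasp; the last joint's range is limited). The gripper opens to 85 mm and grips with 20 to 120 N. Pads are 22 mm wide; open, the fingers measure 114 mm over their backs; the gripper's body (76 mm by 85 mm) begins 54 mm behind the grasp point. The pads swing forward as they close: fully open they stand 13 mm farther back than shut.
Start: joints at [1.174, 0.311, 0.014, 1.512, -0.004, 1.319, -0.027], TCP at [0.191, -0.516, 0.231] pointing down, gripper open.
Joint ranges: [-2.7, 2.7], [-0.3, 1.91], [-1.27, 1.3], [0.12, 2.57], [-1.44, 4.58], [0.2, 2.03], [-3.05, 3.05]. Speed limits (rad/s): [2.79, 2.79, 3.14, 3.14, 3.14, 3.14, 3.14].

### API

Orientations are given as a unit quaternion [w, x, y, z].
In Python, from bench import manip gives the robot as it stands.
- The arm moves only by the tool step_arm, never from a script. Its argument "deltas" is a list of rows, each a list of 3 entries, a list of its own where there are three numbers: the turn, a rotation vector about the tool's x, y, z in rad, then the shift along the tool's x, y, z in m, then the finger opening in m, from 0 to 0.0854. A call has 1 to 20 rows; each row shifts and turns the pose as measured when the row begins, along the tool's axes as they then stand; what a row does not reach is not made up. A row lasts 1/10 s, in which the tool goes at most 50 mm and 8.59 degrees, less where a joint would pass 70% of its speed; a pose out of reach is approached as far as the arm can. A call with a gripper value outside its range is refused whole. The fingers move at their own pace and stop on an object; "squeeze" is the grip in N (left out, the last holds). Time passes only in rows, so rows that do not move let the fingers close. It gives the time, the measured TCP pose, the force and the opening at its end, in the units of the state.
- manip.get_state(): the state, without advancing time (a new reading comes with each control period).
- manip.camera(name): name is "scene" or "side" or "wrist"; returns a dict with "color" (400x640x3 uint8, red, green, blue), "fov_y" (degrees; the focal length in pixels is half the picture's height over the tangent of half this angle, whatever the lens; pixels are square), "cx", "cy" (the principal point, pixels), "dist" ([k1, k2, p1, p2, k3] as OpenCV has them; the pictures are not rectified), "T" (4x4, takes a point from camera to world coordinates); the wrist camera has in their place "T_tool_cam" (4x4, takes a point from camera to tool coordinates, whose origin is the TCP and whose axes are the flange's). Camera axes: x right, y down, z forward; pixel columns grow to the right and rows downward; lengths in m; the calibration is good to about 2 mm. A picture is of the moment at which its call begins: read the wrist's pose just before it. There is no depth.
- manip.close_job(): hands the job in, once; it reports no verdict.
The state is a dict: "clock": time; "joint_positions": joint angles; "joint_velocities": joint speeds; "effort": joint torques, N m; "tool_pos": TCP position; "eef_rot": TCP orientation; "force": force on the tool from outside, world axes, zero at the start; "moment": the same for the moment, N m; "opening": finger opening in m.
Only numpy, scipy, OpenCV 4.12 (cv2) and the standard library are available. Lean on these libraries where they do the work, as an engineer would, in place of code of your own. Each camera call takes 0.05 s, during which the arm holds its last target.

## Working session

There is one attempt and no reset: what is moved stays moved. The work goes in short steps, Python scripts to look and compute and a tool call to move; the robot and the scene stay as the last step left them, time stands still between calls to the robot, and variables do not carry over. Pictures are saved under pics/ and viewed, and the job is handed in when it is done.

Besides the shell and the picture viewer there is one more tool, called after "Emit:" as name(argument=value, ...), one argument or row to a line, values as JSON. step_arm: Moves the arm, as the interface text tells. Its arguments: {"type":"object","properties":{"deltas":{"type":"array","items":{"type":"array"}},"squeeze":{"type":"number"}},"required":["deltas"]}

```bash
ls -la; mkdir -p pics; python3 - <<'E'
from bench import manip
import cv2
print(manip.get_state())
for n in ["scene","side","wrist"]:
    c=manip.camera(n)
    cv2.imwrite(f"pics/{n}0.png",c["color"][:,:,::-1])
    print(n,{k:v for k,v in c.items() if k!="color"})
E
```

```text
total 12
drwxr-xr-x  3 agent agent 4096 Dec  5 23:57 .
drwxr-xr-x 23 root  root  4096 Dec  5 23:57 ..
drwxr-xr-x  2 agent agent 4096 Dec  5 23:57 pics
{'clock': 0.0, 'joint_positions': array([ 1.17427599,  0.31168439,  0.01396127,  1.51306489, -0.00442702,
        1.31920772, -0.02718606]), 'joint_velocities': array([ 8.16909276e-04,  8.02757716e-05, -8.31040284e-04,  1.07887017e-03,
        4.38441047e-04,  1.95618245e-03, -3.88040831e-04]), 'effort': array([ 3.80326946e-04, -3.79915595e+01,  1.46117625e-01, -2.30591333e+01,
        1.21013910e-02,  1.36640965e-02, -1.77934947e-07]), 'tool_pos': array([ 0.19086119, -0.51503627,  0.2302405 ]), 'eef_rot': array([-1.14279737e-03,  9.84293390e-01,  1.76536572e-01, -2.35256347e-04]), 'force': array([0.3608131 , 0.40598989, 0.18592482]), 'moment': array([0.0228893 , 0.06432788, 0.03663129]), 'opening': 0.08536060534995465}
scene {'fov_y': 49.63152713161094, 'cx': 319.7445346520351, 'cy': 196.25302076676638, 'dist': array([-0.04528763,  0.        ,  0.        ,  0.        ,  0.        ]), 'T': array([[-0.86262338, -0.2850142 ,  0.41790884,
[... 432 characters left out ...]
    [-0.25513013, -0.38739539,  0.88590825, -0.83503083],
       [-0.01957663, -0.91397187, -0.40530504,  0.40434083],
       [ 0.        ,  0.        ,  0.        ,  1.        ]])}
wrist {'fov_y': 61.947460222522075, 'cx': 314.7337651115287, 'cy': 199.1192471847538, 'dist': array([0.01204903, 0.        , 0.        , 0.        , 0.        ]), 'T_tool_cam': array([[-5.32486562e-04, -9.60101790e-01, -2.79650261e-01,
         7.06025393e-02],
       [ 9.99999542e-01, -7.33496871e-04,  6.14143323e-04,
         6.46831665e-04],
       [-7.94762696e-04, -2.79649806e-01,  9.60101742e-01,
        -1.41520184e-01],
       [ 0.00000000e+00,  0.00000000e+00,  0.00000000e+00,
         1.00000000e+00]])}
```

View pics/scene0.png

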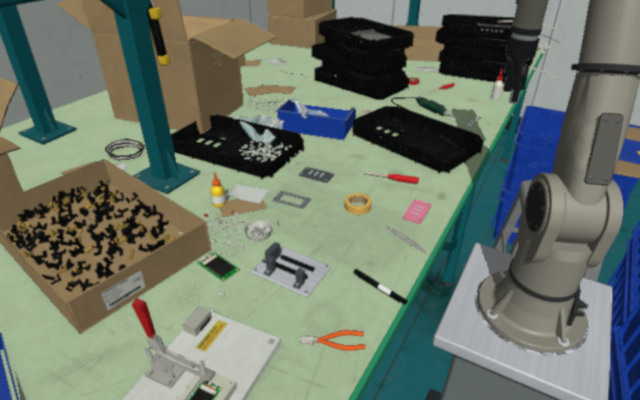

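View pics/side0.png

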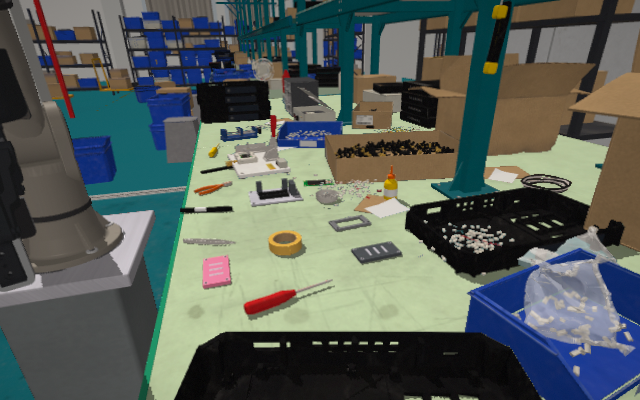

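View pics/wrist0.png

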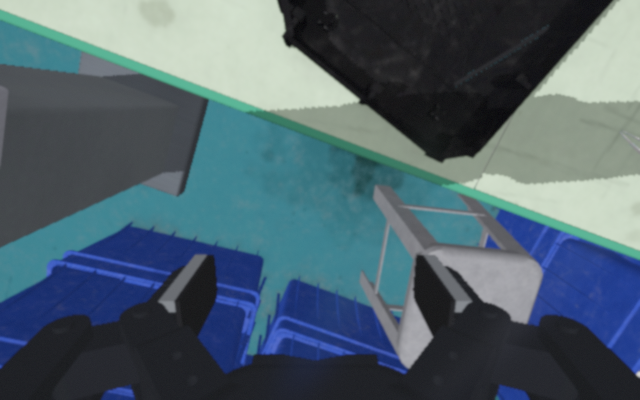

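```bash
cat > h.py <<'E'
import numpy as np, cv2
from scipy.spatial.transform import Rotation as R
from bench import manip
np.set_printoptions(precision=4,suppress=True)
def K(c):
    f=200/np.tan(np.radians(c["fov_y"])/2); return np.array([[f,0,c["cx"]],[0,f,c["cy"]],[0,0,1]])
def tool(s=None):
    s=s or manip.get_state(); q=s["eef_rot"]; T=np.eye(4); T[:3,:3]=R.from_quat([q[1],q[2],q[3],q[0]]).as_matrix(); T[:3,3]=s["tool_pos"]; return T
def grab(name,save=None):
    T=tool(); c=manip.camera(name)
    if name=="wrist": c["T"]=T@c["T_tool_cam"]
    if save:
        cv2.imwrite(f"pics/{save}.png",c["color"][:,:,::-1])
        np.savez(f"pics/{save}.npz",**c)
    return c
def load(save): return dict(np.load(f"pics/{save}.npz"))
def px2w(c,pts,z):
    p=cv2.undistortPoints(np.array(pts,float).reshape(-1,1,2),K(c),c["dist"])[:,0]
    d=np.c_[p,np.ones(len(p))]@c["T"][:3,:3].T; o=c["T"][:3,3]
    z=np.broadcast_to(z,len(d)); return o+d*((z-o[2])/d[:,2])[:,None]
def w2px(c,P):
    Ti=np.linalg.inv(c["T"]); P=np.array(P,float).reshape(-1,3)
    return cv2.projectPoints(P,cv2.Rodrigues(Ti[:3,:3])[0],Ti[:3,3],K(c),c["dist"])[0][:,0]
def crop(save,x0,y0,x1,y1,s,out):
    im=cv2.imread(f"pics/{save}.png")[y0:y1,x0:x1]; im=cv2.resize(im,None,fx=s,fy=s,interpolation=cv2.INTER_CUBIC)
    st=20 if s>=3 else 40
    for x in range((x0//st+1)*st,x1,st): cv2.putText(im,str(x),((x-x0)*s,8),0,.35,(0,0,255),1); cv2.line(im,((x-x0)*s,10),((x-x0)*s,16),(0,0,255),1)
    for y in range((y0//st+1)*st,y1,st): cv2.putText(im,str(y),(0,(y-y0)*s),0,.35,(0,0,255),1)
    cv2.imwrite(f"pics/{out}.png",im)
E
python3 - <<'E'
from h import *
grab("scene","s1"); grab("side","d1")
crop("s1",190,160,440,310,3,"s1c"); crop("d1",180,170,440,320,3,"d1c")
E
```

```text
(no output)
```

View pics/s1c.png

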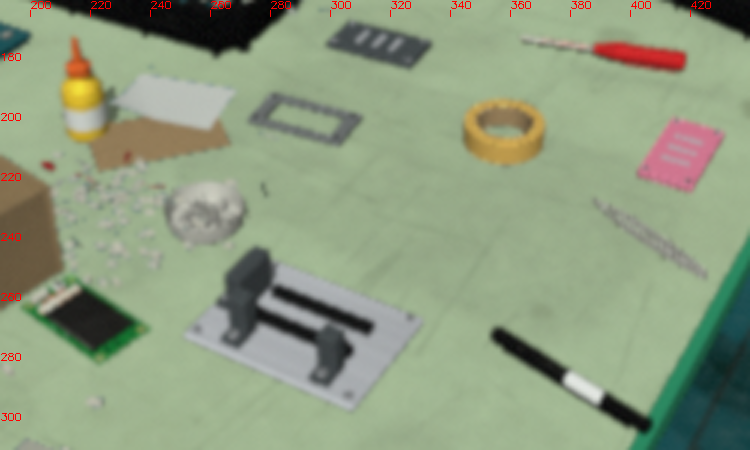

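View pics/d1c.png

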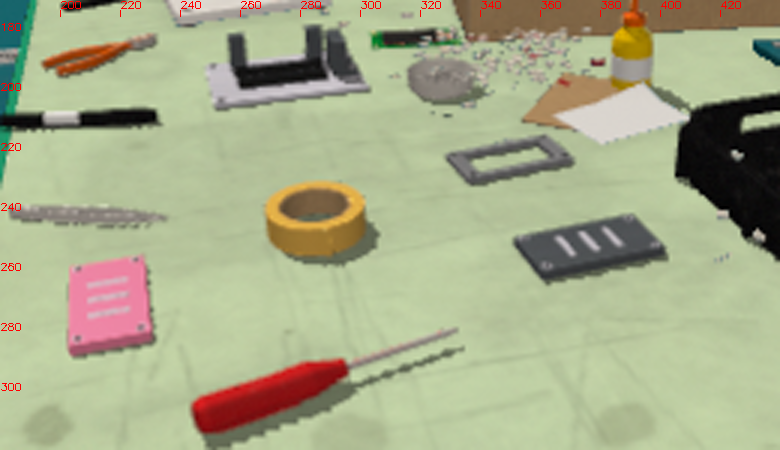

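```bash
python3 - <<'E'
from h import *
s=load("s1"); d=load("d1")
def S(u,v): return [190+u/3,160+v/3]
def D(u,v): return [180+u/3,170+v/3]
it={"plate":(S(380,45),D(590,246),.008),"frame":(S(305,118),D(510,160),.006),"board":(S(85,320),D(415,38),.006),
"dish":(S(205,212),D(445,80),.009),"dr butt":(S(685,61),D(205,415),.011),"dr ferr":(S(597,48),D(345,368),.011),"dr tip":(S(523,38),D(457,330),.011),
"tape":(S(504,130),D(317,222),.011),"flux":(S(88,138),D(632,85),0),"fixbase1 (right,near?)":(S(352,408),D(220,105),.006),
"fix c2":(S(423,320),D(365,88),.006),"fix c3":(S(187,333),D(207,62),.006),"fix c4":(S(270,262),D(0,0),.006),"pink":(S(680,155),D(110,305),.008)}
for k,(a,b,z) in it.items(): print(k,px2w(s,[a],z)[0],px2w(d,[b],z)[0])
E
```

```text
plate [ 0.6332 -0.2209  0.008 ] [ 0.6403 -0.2367  0.008 ]
frame [ 0.6277 -0.0781  0.006 ] [ 0.6315 -0.0928  0.006 ]
board [0.621  0.2276 0.006 ] [0.6283 0.2038 0.006 ]
dish [0.62   0.0816 0.009 ] [0.6252 0.0774 0.009 ]
dr butt [ 0.3612 -0.3427  0.011 ] [ 0.3699 -0.3439  0.011 ]
dr ferr [ 0.4443 -0.3213  0.011 ] [ 0.4511 -0.3254  0.011 ]
dr tip [ 0.5153 -0.3013  0.011 ] [ 0.5235 -0.3083  0.011 ]
tape [ 0.4605 -0.147   0.011 ] [ 0.4637 -0.1548  0.011 ]
flux [0.7827 0.0411 0.    ] [0.7964 0.0332 0.    ]
fixbase1 (right,near?) [0.405  0.2005 0.006 ] [0.4156 0.089  0.006 ]
fix c2 [0.4058 0.0993 0.006 ] [0.5502 0.0881 0.006 ]
fix c3 [0.5476 0.1997 0.006 ] [0.4127 0.2008 0.006 ]
fix c4 [0.5407 0.1031 0.006 ] [0.1945 0.4759 0.006 ]
pink [ 0.3128 -0.1953  0.008 ] [ 0.3194 -0.2155  0.008 ]
```

Emit:
step_arm(
  deltas=[
    [[0,0,0.12],[0,0,-0.01],0.085],
    [[0,0,0.12],[0.02,-0.02,-0.01],0.085],
    [[0,0,0.12],[0.03,-0.03,0],0.085],
    [[0,0,0],[0.033,-0.033,0],0.085],
    [[0,0,0],[0.033,-0.033,0],0.085],
    [[0,0,0],[0.033,-0.033,0],0.085],
    [[0,0,0],[0.033,-0.033,0],0.085],
    [[0,0,0],[0.033,-0.033,0],0.085],
    [[0,0,0],[0.033,-0.033,0],0.085],
    [[0,0,0],[0.033,-0.033,0],0.085],
    [[0,0,0],[0.033,-0.033,0],0.085],
    [[0,0,0],[0.033,-0.033,0],0.085],
    [[0,0,0],[0.02,-0.033,0],0.085],
    [[0,0,0],[0,0,0],0.085],
  ],
)

```text
clock: 1.65
tool_pos: [0.5689, -0.124, 0.2474]
eef_rot: [-0.002, 1.0, -0.016, -0.001]
force: [-0.9, 0.6, 0.6]
opening: 0.085
```

```bash
python3 - <<'E'
from h import *
grab("wrist","w1"); print(tool())
E
```

```text
[[ 0.9994 -0.0358 -0.0032  0.5675]
 [-0.0358 -0.9994 -0.0003 -0.1277]
 [-0.0032  0.0004 -1.      0.2473]
 [ 0.      0.      0.      1.    ]]
```

View pics/w1.png

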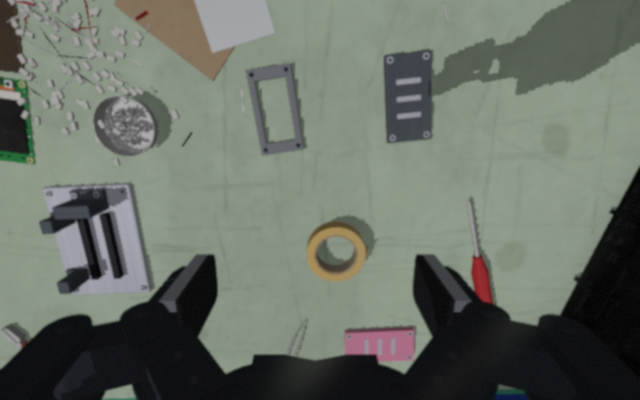

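```bash
python3 - <<'E'
from h import *
crop("w1",230,35,450,170,3,"w1a"); crop("w1",0,60,180,310,3,"w1b")
im=cv2.imread("pics/w1b.png"); cv2.imwrite("pics/w1b.png",im[:,:].copy() if im.shape[0]<=600 else cv2.resize(im,(432,600)))
E
```

```text
(no output)
```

View pics/w1a.png

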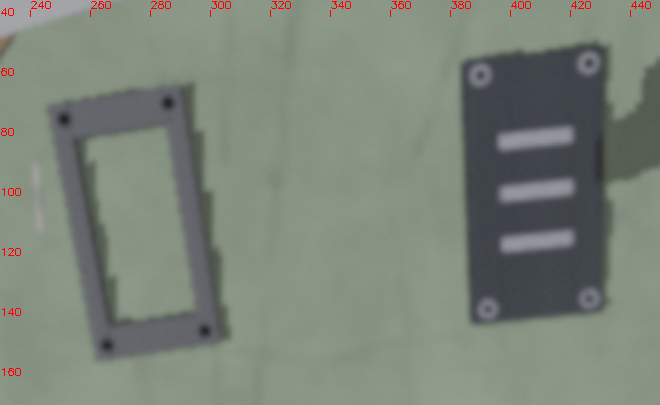

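```bash
python3 - <<'E'
from h import *
c=load("w1")
def rect(pts,z):
    P=px2w(c,[[230+u/3,35+v/3] for u,v in pts],z)[:,:2]
    ax=(P[0]+P[1]-P[2]-P[3])/2
    wd=(P[0]+P[3]-P[1]-P[2])/2
    print(P.mean(0),"len",np.linalg.norm(ax),"wid",np.linalg.norm(wd),"yaw",np.arctan2(ax[1],ax[0]),np.arctan2(-wd[0],wd[1]))
print("plate");rect([(480,75),(589,63),(589,298),(487,309)],.008)
print("frame");rect([(64,119),(168,103),(205,331),(107,345)],.006)
rect([(48,107),(192,85),(217,341),(98,360)],.006)
E
```

```text
plate
[ 0.6397 -0.2292] len 0.08177339191369347 wid 0.038118640870831215 yaw 0.0641937342901512 0.07044095672731038
frame
[ 0.6311 -0.0828] len 0.08190803126278616 wid 0.03790268372301575 yaw 0.1152668957442665 0.10983127073269529
[ 0.6312 -0.0838] len 0.09143569780541844 wid 0.04928015702127635 yaw 0.08681050151058353 0.11695540207681163
```

View pics/w1b.png

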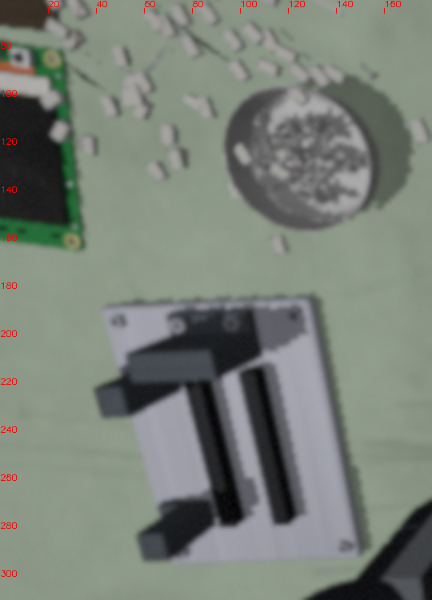

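Emit:
step_arm(
  squeeze=40,
  deltas=[
    [[0,0,-0.103],[0,0,0],0.06],
    [[0,0,0],[0.022,0.035,0.02],0.06],
    [[0,0,0],[0.022,0.035,0.02],0.06],
    [[0,0,0],[0.022,0.036,0.02],0.06],
    [[0,0,0],[0,0,0.04],0.06],
    [[0,0,0],[0,0,0.03],0.06],
    [[0,0,0],[0,0,0.02],0.06],
    [[0,0,0],[0,0,0.01],0.06],
    [[0,0,0],[0,0,0],0.06],
  ],
)

```text
clock: 2.6
tool_pos: [0.6366, -0.2485, 0.0817]
eef_rot: [0.006, 1.0, 0.029, -0.004]
force: [0.3, -0.2, 0.6]
opening: 0.0598
```

```bash
python3 - <<'E'
from h import *
grab("wrist","w2"); print(tool())
E
```

```text
[[ 0.9983  0.058  -0.0053  0.6371]
 [ 0.0579 -0.9982 -0.0139 -0.2488]
 [-0.0061  0.0136 -0.9999  0.0828]
 [ 0.      0.      0.      1.    ]]
```

View pics/w2.png

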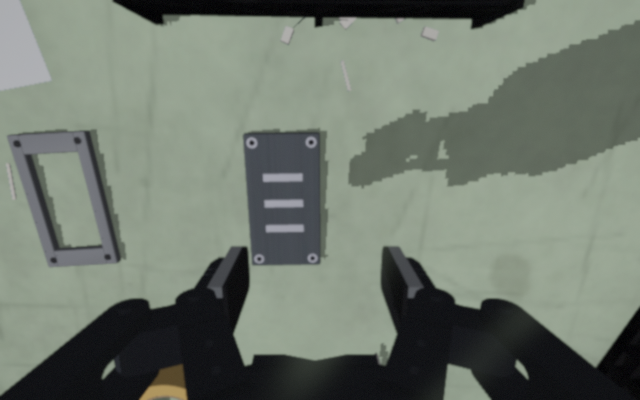

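```bash
cat >> h.py <<'E'
def plan(x,y,z,yaw):
    T=tool(); Rt=np.array([[np.cos(yaw),np.sin(yaw),0],[np.sin(yaw),-np.cos(yaw),0],[0,0,-1.]])
    rv=R.from_matrix(T[:3,:3].T@Rt).as_rotvec(); d=np.array([x,y,z])-T[:3,3]
    s=manip.get_state()
    print("at",T[:3,3],"F",s["force"],"op %.4f t %.1f"%(s["opening"],s["clock"]),"| turn",rv,"shift(after turn)",Rt.T@d,"| shift(cur axes)",T[:3,:3].T@d)
def rect(c,pts,z,off=(0,0),s=1):
    P=px2w(c,[[off[0]+u/s,off[1]+v/s] for u,v in pts],z)[:,:2]
    ax=(P[0]+P[1]-P[2]-P[3])/2; wd=(P[0]+P[3]-P[1]-P[2])/2
    print(P.mean(0),"len %.4f wid %.4f yaw %.4f %.4f"%(np.linalg.norm(ax),np.linalg.norm(wd),np.arctan2(ax[1],ax[0]),np.arctan2(-wd[0],wd[1])))
    return P.mean(0)
E
python3 - <<'E'
from h import *
c=load("w2")
rect(c,[(251.5,143.5),(311,142.5),(313,258),(259,259)],.008)
rect(c,[(17,144),(77,141),(107,256.5),(54,258)],.006)
plan(.64,-.229,.06,.066)
crop("w2",0,110,340,280,2,"w2a")
E
```

```text
[ 0.64   -0.2292] len 0.0814 wid 0.0381 yaw 0.0701 0.0718
[ 0.6322 -0.083 ] len 0.0804 wid 0.0372 yaw 0.1184 0.0944
at [ 0.6371 -0.2488  0.0828] F [-0.181  -0.3365 -0.4603] op 0.0603 t 2.6 | turn [ 0.0136  0.0062 -0.008 ] shift(after turn) [ 0.0042 -0.0196  0.0228] | shift(cur axes) [ 0.0042 -0.0199  0.0225]
```

View pics/w2a.png

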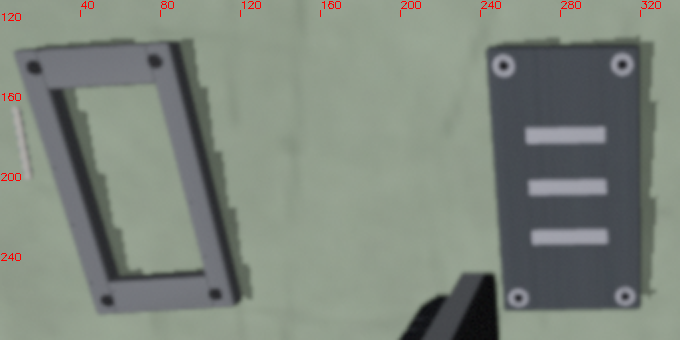

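Emit:
step_arm(
  deltas=[
    [[0.013,0.006,-0.012],[0.004,-0.0195,0],0.06],
    [[0,0,0],[0,0,0.015],0.06],
    [[0,0,0],[0,0,0.015],0.06],
    [[0,0,0],[0,0,0.01],0.06],
    [[0,0,0],[0,0,0],0.06],
    [[0,0,0],[0,0,0],0.06],
  ],
)

```text
clock: 3.25
tool_pos: [0.6439, -0.2266, 0.0446]
eef_rot: [0.001, 0.999, 0.037, 0.005]
force: [0.2, 0.4, -0.1]
opening: 0.0598
```

```bash
python3 - <<'E'
from h import *
plan(.64,-.229,.003,.070)
E
```

```text
at [ 0.6439 -0.2266  0.0446] F [ 0.1551  0.4355 -0.0836] op 0.0598 t 3.2 | turn [ 0.002  -0.0091  0.0032] shift(after turn) [-0.004   0.0021  0.0416] | shift(cur axes) [-0.0044  0.002   0.0415]
```

Emit:
step_arm(
  deltas=[
    [[0.002,-0.009,0.003],[-0.004,0.002,0],0.06],
    [[0,0,0],[0,0,0.015],0.06],
    [[0,0,0],[0,0,0.015],0.06],
    [[0,0,0],[0,0,0.007],0.06],
    [[0,0,0],[0,0,0],0.06],
    [[0,0,0],[0,0,0],0.06],
  ],
)

```text
clock: 3.85
tool_pos: [0.6393, -0.2303, 0.0038]
eef_rot: [0.0, 0.999, 0.034, -0.001]
force: [0.3, 0.5, 0.7]
opening: 0.0595
```

```bash
python3 - <<'E'
from h import *
plan(.64,-.229,.00,.070)
grab("side","d2"); crop("d2",300,200,460,300,5,"d2a")
E
```

```text
at [ 0.6393 -0.2303  0.0038] F [0.3366 0.4795 0.6696] op 0.0595 t 3.9 | turn [ 0.0004  0.0014 -0.0014] shift(after turn) [ 0.0008 -0.0012  0.0038] | shift(cur axes) [ 0.0008 -0.0012  0.0038]
```

View pics/d2a.png

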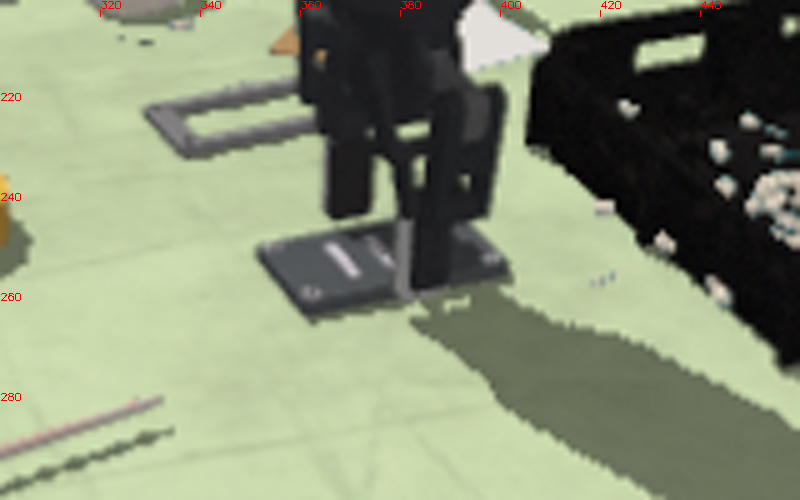

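Emit:
step_arm(
  deltas=[
    [[0,0,0],[0.0008,-0.001,0.003],0.06],
    [[0,0,0],[0,0,0],0.06],
  ],
)

```text
clock: 4.1
tool_pos: [0.6406, -0.2291, 0.0014]
eef_rot: [0.0, 0.999, 0.034, -0.0]
force: [0.5, -0.2, -0.9]
opening: 0.0604
```

Emit:
step_arm(
  deltas=[
    [[0,0,0],[0,0,0.002],0.06],
    [[0,0,0],[0,0,0],0.06],
  ],
)

```text
clock: 4.3
tool_pos: [0.6412, -0.2291, -0.0]
eef_rot: [0.001, 0.999, 0.034, 0.001]
force: [0.5, -0.3, -0.3]
opening: 0.06
```

Close here.

Emit:
step_arm(
  squeeze=45,
  deltas=[
    [[0,0,0],[0,0,0],0.045],
    [[0,0,0],[0,0,0],0.045],
    [[0,0,0],[0,0,0],0.045],
    [[0,0,0],[0,0,0],0.045],
  ],
)

```text
clock: 4.7
tool_pos: [0.6416, -0.2291, 0.0007]
eef_rot: [0.001, 0.999, 0.034, 0.001]
force: [0.3, -0.4, -0.2]
opening: 0.0476
```

Emit:
step_arm(
  deltas=[
    [[0,0,0],[0,0,-0.01],0.045],
    [[0,0,0],[0,0,-0.03],0.045],
    [[0,0,0],[0,0,-0.03],0.045],
    [[0,0,0],[0,0,0],0.045],
  ],
)

```text
clock: 5.1
tool_pos: [0.64, -0.2287, 0.0723]
eef_rot: [-0.0, 0.999, 0.034, -0.001]
force: [0.1, -0.8, -0.3]
opening: 0.0477
```

```bash
python3 - <<'E'
from h import *
plan(.477,.1,.12,.070)
grab("side","d3"); crop("d3",300,160,460,260,5,"d3a")
E
```

```text
at [ 0.64   -0.2287  0.0723] F [ 0.128  -0.8171 -0.2939] op 0.0477 t 5.1 | turn [-0.0002  0.0019 -0.0011] shift(after turn) [-0.1396 -0.3393 -0.0477] | shift(cur axes) [-0.1401 -0.3391 -0.0474]
```

View pics/d3a.png

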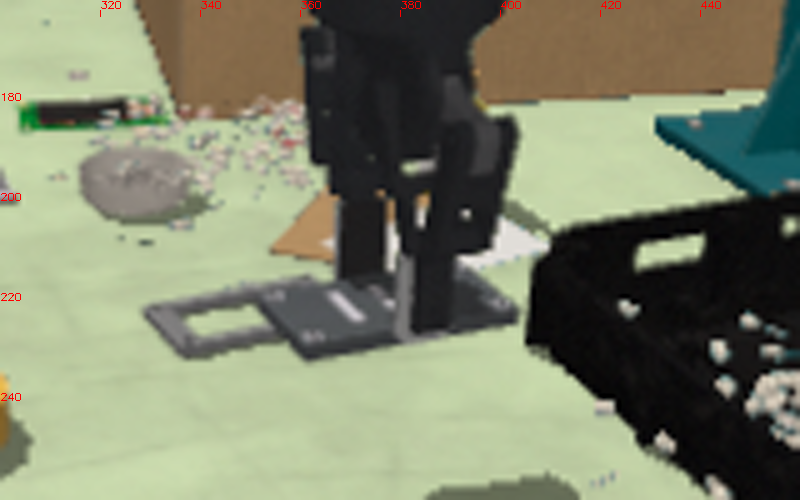

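Emit:
step_arm(
  deltas=[
    [[0,0,0],[-0.01,-0.02,-0.02],0.045],
    [[0,0,0],[-0.021,-0.03,-0.02],0.045],
    [[0,0,0],[-0.021,-0.03,-0.02],0.045],
    [[0,0,0],[-0.021,-0.03,-0.01],0.045],
    [[0,0,0],[-0.021,-0.03,-0.01],0.045],
    [[0,0,0],[-0.021,-0.03,0],0.045],
    [[0,0,0],[-0.021,-0.03,0],0.045],
    [[0,0,0],[-0.021,-0.03,0],0.045],
    [[0,0,0],[-0.02,-0.025,0],0.045],
    [[0,0,0],[-0.01,-0.01,0],0.045],
    [[0,0,0],[0,0,0],0.045],
    [[0,0,0],[0,0,0],0.045],
  ],
)

```text
clock: 6.35
tool_pos: [0.4181, 0.03, 0.1432]
eef_rot: [-0.0, 0.999, 0.033, -0.013]
force: [-0.2, -1.0, -1.2]
opening: 0.0478
```

```bash
python3 - <<'E'
from h import *
plan(.477,.15,.12,.070)
grab("wrist","w3"); plan(.477,.15,.12,.070)
E
```

```text
at [0.4181 0.03   0.1432] F [-0.2131 -0.9919 -1.1662] op 0.0478 t 6.3 | turn [-0.0014  0.0262 -0.0039] shift(after turn) [ 0.0672 -0.1156  0.0232] | shift(cur axes) [ 0.0673 -0.1159  0.0216]
at [0.4182 0.0297 0.1432] F [ 0.1241  0.6806 -1.1301] op 0.0478 t 6.4 | turn [-0.0016  0.0265 -0.0047] shift(after turn) [ 0.0671 -0.1158  0.0232] | shift(cur axes) [ 0.0671 -0.1161  0.0216]
```

View pics/w3.png

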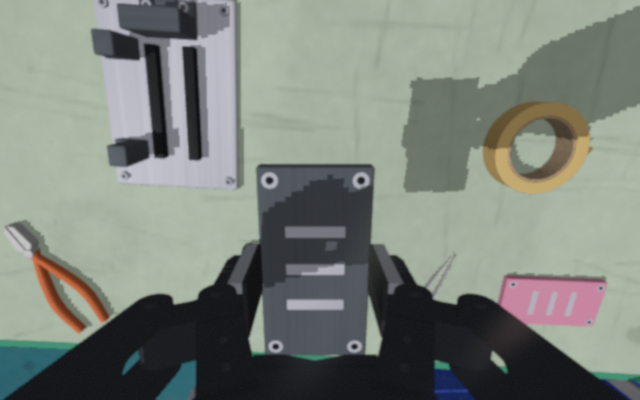

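```bash
python3 - <<'E'
from h import *
crop("w3",80,0,260,200,3,"w3a")
crop("w3",250,150,390,290,4,"w3b")
E
```

```text
(no output)
```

View pics/w3a.png

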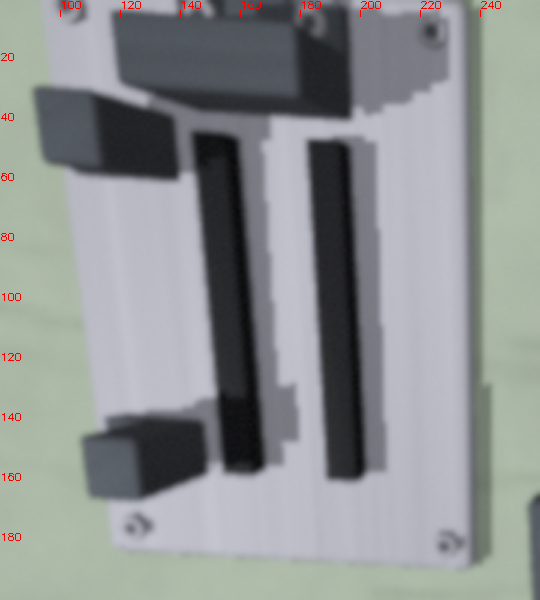

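```bash
python3 - <<'E'
from h import *
c=load("w3")
# predicted fixture features for guess
def pred(o,yaw,P):
    Rz=np.array([[np.cos(yaw),-np.sin(yaw)],[np.sin(yaw),np.cos(yaw)]])
    P=np.array(P,float); Q=np.c_[P[:,:2]@Rz.T+o,P[:,2]]; return (w2px(c,Q)-[80,0])*3
# plate in tool at z
print(px2w(c,[[237,188],[116.5,184]],.006))
print(pred(np.array([.477,.149]),0,[[-.07,-.048,.006],[-.07,.056,.006],[-.043,-.0185,.014],[-.043,.0185,.014],[.0468,-.02,.042],[.0468,.02,.042],[.046,.0247,.042],[.030,.0247,.042],[-.030,.0247,.042],[-.046,.0247,.042]]))
E
```

```text
[[0.4098 0.0959 0.006 ]
 [0.4066 0.1986 0.006 ]]
[[453.185  572.2168]
 [ 86.4814 549.1233]
 [335.8804 478.3518]
 [197.8475 469.3017]
 [277.1762  94.7882]
 [ 89.5256  80.1401]
 [ 67.7986  82.5134]
 [ 77.6152 163.1634]
 [110.0705 435.139 ]
 [117.733  500.621 ]]
```

```bash
cat >> h.py <<'E'
from scipy.optimize import least_squares
def pred(c,p,P):
    Rz=np.array([[np.cos(p[2]),-np.sin(p[2])],[np.sin(p[2]),np.cos(p[2])]])
    P=np.array(P,float); return w2px(c,np.c_[P[:,:2]@Rz.T+p[:2],P[:,2]])
def fitpose(c,P,px,p0,loss="soft_l1"):
    r=least_squares(lambda p:((pred(c,p,P)-px)).ravel(),p0,x_scale=[.01,.01,.1],loss=loss)
    return r.x,pred(c,r.x,P)-px
E
python3 - <<'E'
from h import *
c=load("w3")
P=[[-.07,-.048,.006],[-.07,.056,.006],[.0468,-.02,.042],[.0468,.02,.042],[.046,.0247,.042],[.030,.0247,.042],[-.030,.0247,.042],[-.046,.0247,.042]]
px=np.array([[468,566],[113,548],[298,98],[120,82],[100,92],[104,167],[137,438],[141,498]])/3+[80,0]
p,e=fitpose(c,P,px,[.477,.149,0]); print(p,"\n",e)
for s in (slice(0,2),slice(2,8)):
    p2,_=fitpose(c,P[s],px[s],p); print(p2)
print("rails",(pred(c,p,[[-.043,-.0185,.014],[-.043,.0185,.014],[.043,.0185,.014],[.043,-.0185,.014]])-[80,0])*3)
plan(*p[:2],.12,p[2])
E
```

```text
[ 0.4769  0.143  -0.0002] 
 [[ 2.0065  2.5941]
 [-1.7105  0.884 ]
 [ 2.3868 -0.234 ]
 [-0.6922  0.2324]
 [-1.2618 -2.3104]
 [ 0.4499 -0.4762]
 [-0.4863 -0.3024]
 [ 0.5555  1.4916]]
[0.4785 0.1442 0.0159]
[ 0.4768  0.143  -0.0016]
rails [[358.1123 480.0595]
 [220.3012 471.0025]
 [190.4006 122.0234]
 [343.4506 133.7066]]
at [0.4182 0.0297 0.1432] F [ 0.1241  0.6806 -1.1301] op 0.0478 t 6.4 | turn [-0.0007  0.0265  0.0655] shift(after turn) [ 0.0587 -0.1133  0.0232] | shift(cur axes) [ 0.0666 -0.1091  0.0216]
```

```bash
python3 - <<'E'
from h import *
c=load("w1"); S=np.array([0,60])
B=[[.076,.056,.006],[.076,-.048,.006],[-.07,-.048,.006],[-.07,.056,.006]]
px=np.array([[106,307],[311,298],[356,551],[162,561]])/2.4+S
p,e=fitpose(c,B,px,[.477,.149,0]); print(p,"\n",e)
F=[[.0468,.02,.042],[.0468,-.02,.042],[.046,.0247,.042],[.030,.0247,.042],[-.030,.0247,.042],[-.046,.0247,.042],[-.043,-.0185,.014],[.043,-.0185,.014],[.043,.0185,.014]]
q=np.array([[130,381],[213,381],[120,386],[126,415],[162,534],[167,560],[294,521],[267,366],[210,380]])/2.4+S
p,e=fitpose(c,F[:6],q[:6],[.477,.149,0]); print(p,"\n",e)
crop("w1",30,170,170,300,5,"w1f")
c=load("s1");im=None
crop("s1",240,230,340,310,7,"s1f")
E
```

```text
[ 0.4783  0.1437 -0.0224] 
 [[-3.2046 -3.0751]
 [ 0.4329 -0.0745]
 [ 0.1815  3.6052]
 [ 0.5039  0.3811]]
[0.4777 0.1437 0.0066] 
 [[-0.619   0.6551]
 [ 1.302  -0.6929]
 [-0.5564 -0.5837]
 [ 0.7305  0.8722]
 [-0.9371 -0.7166]
 [ 0.3217  0.5626]]
```

View pics/w1f.png

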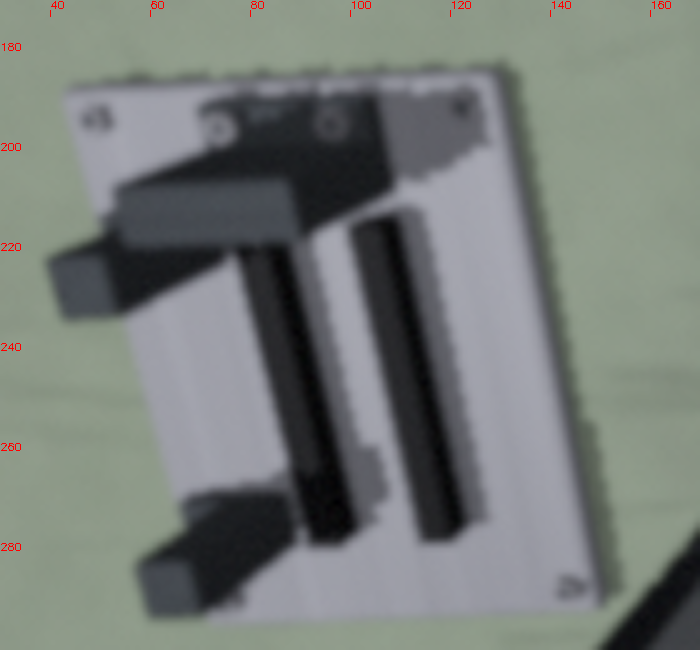

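View pics/s1f.png

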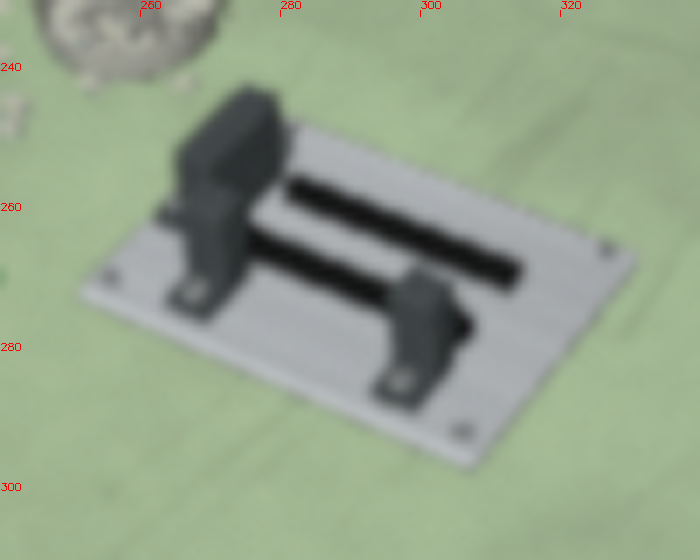

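```bash
python3 - <<'E'
from h import *
B=[[.076,.056,.006],[.076,-.048,.006],[-.07,-.048,.006],[-.07,.056,.006]]
F=[[.0468,.02,.042],[.0468,-.02,.042],[.046,.0247,.042],[.030,.0247,.042],[-.030,.0247,.042],[-.046,.0247,.042],[-.043,-.0185,.014],[.043,-.0185,.014]]
c=load("w1")
px=np.array([[68,90],[497,72],[597,607],[205,622]])/5+[30,170]
p,e=fitpose(c,B,px,[.477,.149,0]); print(p,"\n",e); print(px2w(c,px,.006))
q=np.array([[122,245],[295,243],[105,262],[117,318],[193,560],[205,612],[457,540],[401,220]])/5+[30,170]
p,e=fitpose(c,B+F,np.r_[px,q],p); print("all w1",p,"\n",e)
c=load("s1")
px=np.array([[287,125],[633,260],[472,468],[82,292]])/7+[240,230]
Bs=[B[1],B[2],B[3],B[0]]
p,e=fitpose(c,Bs,px,p); print("scene",p,"\n",e)
E
```

```text
[ 0.4774  0.1422 -0.0019] 
 [[-2.2265 -1.4919]
 [ 0.576  -0.397 ]
 [ 1.3789  1.6696]
 [-0.3553  1.049 ]]
[[0.5517 0.196  0.006 ]
 [0.5529 0.0948 0.006 ]
 [0.4099 0.0957 0.006 ]
 [0.4091 0.1975 0.006 ]]
all w1 [0.4774 0.1423 0.0036] 
 [[-2.5789 -1.1819]
 [ 0.1096 -0.5638]
 [ 1.5844  1.5142]
 [-0.055   1.2848]
 [ 0.5963  0.5362]
 [ 2.515  -0.3101]
 [-0.1129 -2.0313]
 [ 1.2127  0.3057]
 [-0.8709 -0.1068]
 [ 0.017   1.6041]
 [-0.6461  0.2851]
 [-3.886  -0.605 ]]
scene [ 0.4717  0.1468 -0.014 ] 
 [[-1.8864 -2.6948]
 [ 2.3511  0.3883]
 [ 0.1493  0.616 ]
 [-0.2536 -0.3247]]
```

Emit:
step_arm(
  deltas=[
    [[0,0.026,0.066],[0,0,0],0.045],
    [[0,0,0],[0.015,-0.03,0],0.045],
    [[0,0,0],[0.015,-0.03,0],0.045],
    [[0,0,0],[0.015,-0.03,0],0.045],
    [[0,0,0],[0.008,-0.015,0],0.045],
    [[0,0,0],[0,0,0.03],0.045],
    [[0,0,0],[0,0,0.03],0.045],
    [[0,0,0],[0,0,0.01],0.045],
    [[0,0,0],[0,0,0],0.045],
    [[0,0,0],[0,0,0],0.045],
  ],
)

```text
clock: 7.4
tool_pos: [0.491, 0.1221, 0.0694]
eef_rot: [0.001, 1.0, -0.018, 0.004]
force: [0.5, 0.4, -1.5]
opening: 0.0479
```

```bash
python3 - <<'E'
from h import *
plan(.473,.139,.055,0)
E
```

```text
at [0.491  0.1221 0.0694] F [ 0.5336  0.4139 -1.499 ] op 0.0479 t 7.4 | turn [ 0.0012 -0.0084 -0.037 ] shift(after turn) [-0.018  -0.0169  0.0144] | shift(cur axes) [-0.0187 -0.0162  0.0142]
```

Emit:
step_arm(
  deltas=[
    [[0.001,-0.008,-0.037],[0,0,0],0.045],
    [[0,0,0],[-0.009,-0.0085,0],0.045],
    [[0,0,0],[-0.009,-0.0085,0.007],0.045],
    [[0,0,0],[0,0,0.007],0.045],
    [[0,0,0],[0,0,0],0.045],
    [[0,0,0],[0,0,0],0.045],
  ],
)

```text
clock: 8.0
tool_pos: [0.4746, 0.1406, 0.0587]
eef_rot: [-0.0, 1.0, -0.001, 0.004]
force: [0.6, -0.5, -0.6]
opening: 0.0473
```

```bash
python3 - <<'E'
from h import *
plan(.473,.139,.055,0)
grab("scene","s4"); crop("s4",230,190,370,310,5,"s4a")
grab("wrist","w4"); crop("w4",180,20,450,220,3,"w4a")
E
```

```text
at [0.4746 0.1406 0.0587] F [ 0.6284 -0.4511 -0.5931] op 0.0473 t 8.0 | turn [-0.001  -0.0085 -0.0023] shift(after turn) [-0.0016  0.0016  0.0037] | shift(cur axes) [-0.0016  0.0016  0.0037]
```

View pics/s4a.png

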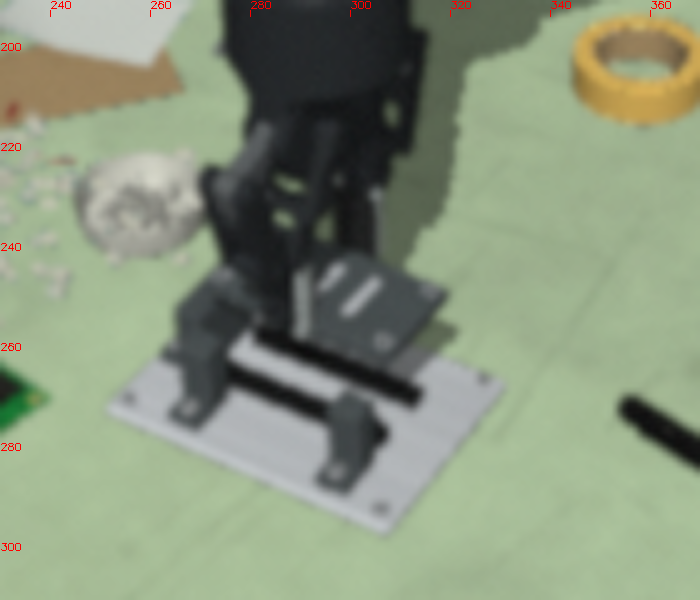

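View pics/w4a.png

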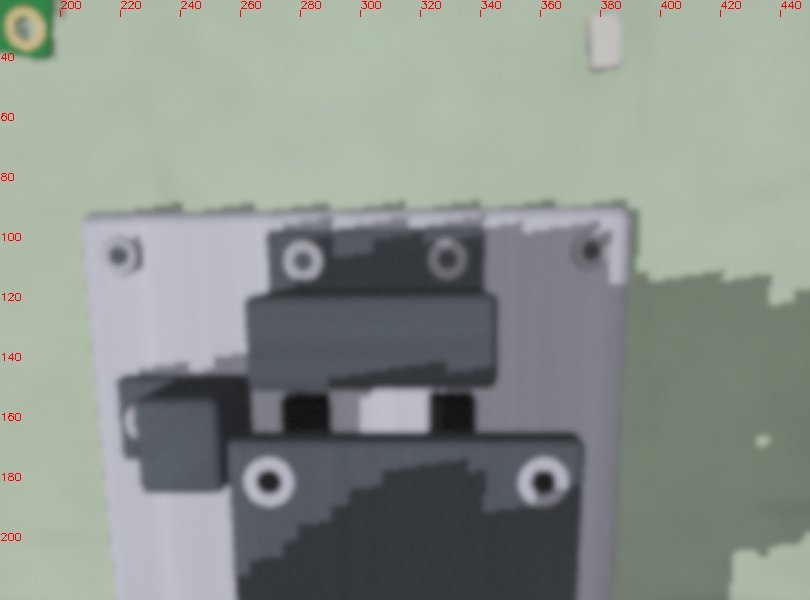

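```bash
python3 - <<'E'
from h import *
c=load("w4"); o=np.array([180,20])
f=lambda l,z: px2w(c,np.array(l)/3+o,z)
print("fence edge",f([[248,389],[497,385]],.042))
print("stop face",f([[218,398],[221,490]],.042))
print("plate front",f([[230,440],[582,436]],.066))
print("base corners",f([[84,216],[628,208]],.006))
print("plate holes", f([[268,482],[544,481]],.066))
E
```

```text
fence edge [[0.524  0.1642 0.042 ]
 [0.5245 0.1248 0.042 ]]
stop face [[0.5226 0.169  0.042 ]
 [0.5076 0.1693 0.042 ]]
plate front [[0.5201 0.1632 0.066 ]
 [0.5205 0.1153 0.066 ]]
base corners [[0.5514 0.1987 0.006 ]
 [0.5525 0.098  0.006 ]]
plate holes [[0.5143 0.1583 0.066 ]
 [0.5143 0.1202 0.066 ]]
```

Emit:
step_arm(
  deltas=[
    [[-0.001,-0.008,-0.002],[-0.001,0,0.01],0.045],
    [[0,0,0],[0,0,0.015],0.045],
    [[0,0,0],[0,0,0.01],0.045],
    [[0,0,0],[0,0,0.003],0.045],
    [[0,0,0],[0,0,0],0.045],
  ],
)

```text
clock: 8.6
tool_pos: [0.4751, 0.1392, 0.0181]
eef_rot: [0.0, 1.0, -0.002, 0.0]
force: [0.2, -0.7, -0.7]
opening: 0.0475
```

```bash
python3 - <<'E'
from h import *
plan(.4735,.1405,.0155,0)
E
```

```text
at [0.4751 0.1392 0.0181] F [ 0.1681 -0.6601 -0.7148] op 0.0475 t 8.6 | turn [ 0.0007 -0.0003 -0.0031] shift(after turn) [-0.0016 -0.0013  0.0026] | shift(cur axes) [-0.0016 -0.0013  0.0026]
```

Emit:
step_arm(
  deltas=[
    [[0,0,-0.003],[0,-0.001,0.003],0.045],
    [[0,0,0],[0,0,0.001],0.045],
    [[0,0,0],[0,0,0],0.045],
  ],
)

```text
clock: 8.9
tool_pos: [0.4757, 0.1405, 0.0148]
eef_rot: [0.0, 1.0, -0.0, 0.001]
force: [-1.1, 0.3, -1.0]
opening: 0.0475
```

Emit:
step_arm(
  deltas=[
    [[0,0,0],[0.002,0,0.0005],0.045],
    [[0,0,0],[0.002,0,0],0.045],
    [[0,0,0],[0,0,0],0.045],
  ],
)

```text
clock: 9.2
tool_pos: [0.478, 0.1407, 0.0146]
eef_rot: [0.001, 1.0, 0.0, -0.001]
force: [-0.3, 0.5, -0.7]
opening: 0.0475
```

Emit:
step_arm(
  deltas=[
    [[0,0,0],[0.001,0,0.001],0.045],
    [[0,0,0],[0.001,0,0],0.045],
    [[0,0,0],[0,0,0],0.045],
  ],
)

```text
clock: 9.5
tool_pos: [0.4781, 0.1407, 0.0146]
eef_rot: [0.001, 1.0, 0.001, -0.003]
force: [-1.9, -0.1, -0.9]
opening: 0.0476
```

Emit:
step_arm(
  deltas=[
    [[0,0,0],[0.004,0,0],0.045],
    [[0,0,0],[0.004,0,0],0.045],
  ],
)

```text
clock: 9.7
tool_pos: [0.4781, 0.1407, 0.0145]
eef_rot: [0.003, 1.0, 0.001, -0.011]
force: [-11.3, -1.2, 13.3]
opening: 0.0474
```

Emit:
step_arm(
  deltas=[
    [[0,0,0],[0,0,0],0.045],
    [[0,0,0],[0,0,0],0.054],
    [[0,0,0],[0,0,0],0.054],
    [[0,0,0],[0,0,0],0.054],
  ],
)

```text
clock: 10.1
tool_pos: [0.4814, 0.141, 0.0152]
eef_rot: [0.002, 1.0, 0.001, -0.008]
force: [0.8, 0.4, -1.2]
opening: 0.054
```

```bash
python3 - <<'E'
from h import *
plan(.4781,.1405,.016,0)
grab("wrist","w5"); crop("w5",180,20,450,220,3,"w5a")
E
```

```text
at [0.4814 0.141  0.0152] F [ 0.7905  0.4048 -1.1592] op 0.0540 t 10.1 | turn [0.0047 0.0156 0.0017] shift(after turn) [-0.0033  0.0005 -0.0008] | shift(cur axes) [-0.0033  0.0005 -0.0007]
```

View pics/w5a.png

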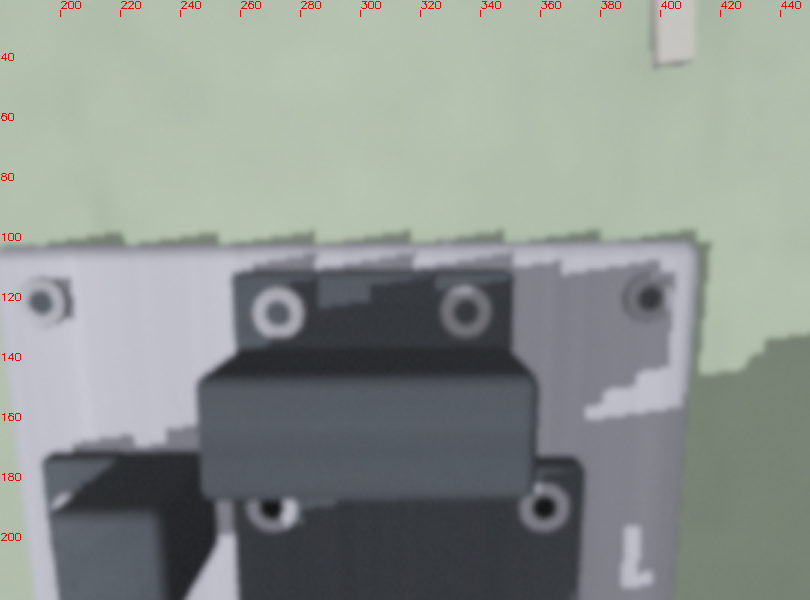

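Emit:
step_arm(
  deltas=[
    [[0.005,0.015,0.002],[0,-0.002,0],0.054],
    [[0,0,0],[0,-0.003,0],0.054],
    [[0,0,0],[0,-0.003,0],0.054],
    [[0,0,0],[0,0,0],0.054],
  ],
)

```text
clock: 10.55
tool_pos: [0.4824, 0.1475, 0.015]
eef_rot: [0.001, 1.0, -0.001, 0.001]
force: [0.2, -1.3, 0.2]
opening: 0.0536
```

Emit:
step_arm(
  deltas=[
    [[0,0,0],[0,-0.003,0],0.054],
    [[0,0,0],[0,-0.003,0],0.054],
  ],
)

```text
clock: 10.75
tool_pos: [0.4825, 0.1477, 0.0147]
eef_rot: [0.005, 1.0, -0.002, -0.0]
force: [-0.2, -6.2, 2.3]
opening: 0.0541
```

Emit:
step_arm(
  deltas=[
    [[0,0,0],[0,0.003,0],0.056],
    [[0.006,0,-0.003],[0,0,0],0.056],
    [[0,0,0],[0,0,-0.02],0.056],
    [[0,0,0],[0,0,-0.03],0.056],
    [[0,0,0],[-0.02,0,-0.03],0.056],
    [[0,0,0],[-0.02,0,-0.03],0.056],
    [[0,0,0],[0,0,0],0.056],
    [[0,0,0],[0,0,0],0.056],
  ],
)

```text
clock: 11.55
tool_pos: [0.4407, 0.1509, 0.128]
eef_rot: [-0.003, 1.0, 0.002, -0.0]
force: [0.4, -0.7, -0.4]
opening: 0.056
```

```bash
python3 - <<'E'
from h import *
plan(.622,-.083,.1,.105)
grab("wrist","w6"); crop("w6",190,20,430,240,3,"w6a")
im=cv2.imread("pics/w6a.png"); cv2.imwrite("pics/w6a.png",im[:600])
E
```

```text
at [0.4407 0.1509 0.128 ] F [ 0.4293 -0.7094 -0.3642] op 0.0560 t 11.6 | turn [-0.0058  0.0002 -0.1019] shift(after turn) [0.1558 0.2516 0.028 ] | shift(cur axes) [0.1806 0.2346 0.0265]
```

View pics/w6a.png

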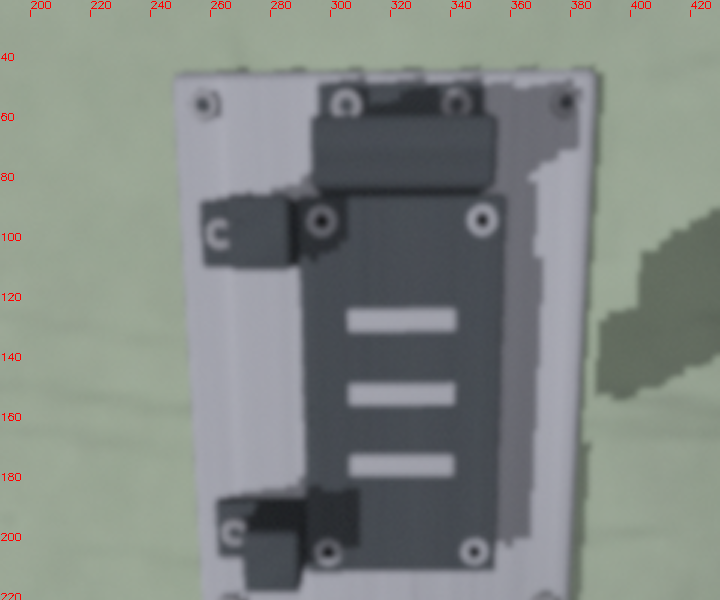

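View pics/w6.png

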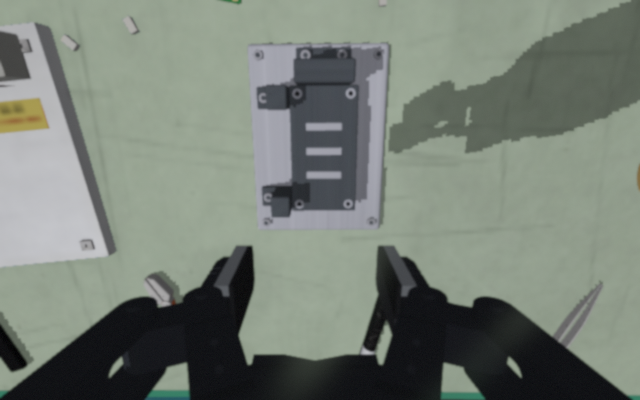

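```bash
python3 - <<'E'
from h import *
c=load("w6"); o=(190,20)
rect(c,[(321,221),(482,219),(474,552),(327,552)],.022,o,3)
f=lambda l,z: px2w(c,np.array(l)/3+o,z)
print("plate far right/near corners",f([[505,195],[494,570],[306,570]],.022))
print("fence top near edge",f([[312,185],[494,187]],.042), "stop near face edge",f([[301,532],[303,590]],.042), f([[289,200],[288,268]],.042))
print("base",f([[178,76],[594,72]],.006))
print("white base",px2w(c,[[113,253],[45,25]],[.02,.02]))
B=[[.076,.056,.006],[.076,-.048,.006],[-.07,-.048,.006],[-.07,.056,.006]]
p,e=fitpose(c,B,np.array([[250,45],[388,44],[380,228],[258,228]],float),[.4774,.144,0]);print(p,e)
E
```

```text
[0.4764 0.1441] len 0.0819 wid 0.0380 yaw 0.0072 0.0090
plate far right/near corners [[0.523  0.1202 0.022 ]
 [0.4307 0.1194 0.022 ]
 [0.4305 0.1683 0.022 ]]
fence top near edge [[0.524  0.164  0.042 ]
 [0.5237 0.125  0.042 ]] stop near face edge [[0.4465 0.1678 0.042 ]
 [0.432  0.1676 0.042 ]] [[0.521  0.169  0.042 ]
 [0.5068 0.1696 0.042 ]]
base [[0.5507 0.1983 0.006 ]
 [0.5517 0.098  0.006 ]]
white base [[0.3923 0.3153 0.02  ]
 [0.5602 0.3324 0.02  ]]
[0.4759 0.1436 0.0077] [[-3.2233 -0.8415]
 [ 2.6266 -0.8047]
 [ 0.3712  3.7168]
 [-0.357   4.0842]]
```

Emit:
step_arm(
  deltas=[
    [[-0.006,0,-0.107],[0,0,0],0.06],
    [[0,0,0],[0.02,0.03,0],0.06],
    [[0,0,0],[0.02,0.03,0],0.06],
    [[0,0,0],[0.02,0.03,0],0.06],
    [[0,0,0],[0.02,0.03,0],0.06],
    [[0,0,0],[0.02,0.03,0],0.06],
    [[0,0,0],[0.02,0.03,0],0.06],
    [[0,0,0],[0.02,0.03,0],0.06],
    [[0,0,0],[0.01,0.02,0.02],0.06],
    [[0,0,0],[0,0,0.02],0.06],
    [[0,0,0],[0,0,0],0.06],
    [[0,0,0],[0,0,0],0.06],
  ],
)

```text
clock: 12.8
tool_pos: [0.6203, -0.0675, 0.0637]
eef_rot: [-0.003, 0.998, 0.059, -0.012]
force: [-0.0, -0.0, 1.8]
opening: 0.06
```

```bash
python3 - <<'E'
from h import *
plan(.632,-.083,.06,.108)
grab("wrist","w7")
E
```

```text
at [ 0.6203 -0.0675  0.0637] F [-0.0318 -0.0045  1.8088] op 0.0600 t 12.8 | turn [-0.0069  0.0228  0.0104] shift(after turn) [0.0099 0.0166 0.0037] | shift(cur axes) [0.0098 0.0168 0.0034]
```

View pics/w7.png

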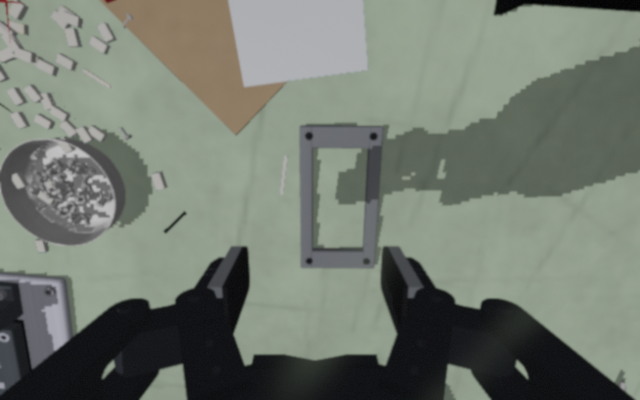

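```bash
python3 - <<'E'
from h import *
c=load("w7")
p=rect(c,[(309,136.5),(374,136.5),(366,261),(311.5,261.5)],.006)
plan(*p,.045,.11)
E
```

```text
[ 0.6315 -0.0825] len 0.0815 wid 0.0370 yaw 0.1197 0.1247
at [ 0.6197 -0.0671  0.0635] F [ 0.0336 -0.1235 -0.6374] op 0.0598 t 12.8 | turn [-0.0073  0.0238  0.009 ] shift(after turn) [0.01   0.0166 0.0185] | shift(cur axes) [0.0103 0.0168 0.0182]
```

Emit:
step_arm(
  deltas=[
    [[-0.007,0.023,0.004],[0.01,0.0165,0],0.06],
    [[0,0,0],[0,0,0.015],0.06],
    [[0,0,0],[0,0,0.01],0.06],
    [[0,0,0],[0,0,0.01],0.06],
    [[0,0,0],[0,0,0],0.06],
    [[0,0,0],[0,0,0],0.06],
  ],
)

```text
clock: 13.45
tool_pos: [0.6338, -0.0809, 0.0274]
eef_rot: [-0.0, 0.998, 0.059, 0.002]
force: [0.2, -0.4, -0.6]
opening: 0.0599
```

```bash
python3 - <<'E'
from h import *
plan(.6315,-.0825,0,.115)
E
```

```text
at [ 0.6338 -0.0809  0.0274] F [ 0.1764 -0.3585 -0.6404] op 0.0599 t 13.4 | turn [-0.     -0.0048  0.0034] shift(after turn) [-0.0024  0.0013  0.0274] | shift(cur axes) [-0.0026  0.0013  0.0274]
```

Emit:
step_arm(
  deltas=[
    [[0,-0.005,0.003],[-0.0025,0.001,0.01],0.06],
    [[0,0,0],[0,0,0.01],0.06],
    [[0,0,0],[0,0,0.005],0.06],
    [[0,0,0],[0,0,0.002],0.06],
    [[0,0,0],[0,0,0],0.06],
    [[0,0,0],[0,0,0],0.06],
  ],
)

```text
clock: 14.05
tool_pos: [0.6313, -0.0815, -0.0017]
eef_rot: [-0.0, 0.998, 0.058, -0.0]
force: [0.2, -0.3, -0.3]
opening: 0.0599
```

```bash
python3 - <<'E'
from h import *
plan(.6315,-.0825,0,.115)
grab("side","d8"); crop("d8",290,180,430,270,5,"d8a")
E
```

```text
at [ 0.6313 -0.0815 -0.0017] F [ 0.2153 -0.272  -0.3365] op 0.0599 t 14.1 | turn [-0.0004  0.0003  0.0011] shift(after turn) [ 0.      0.001  -0.0017] | shift(cur axes) [ 0.      0.001  -0.0017]
```

View pics/d8a.png

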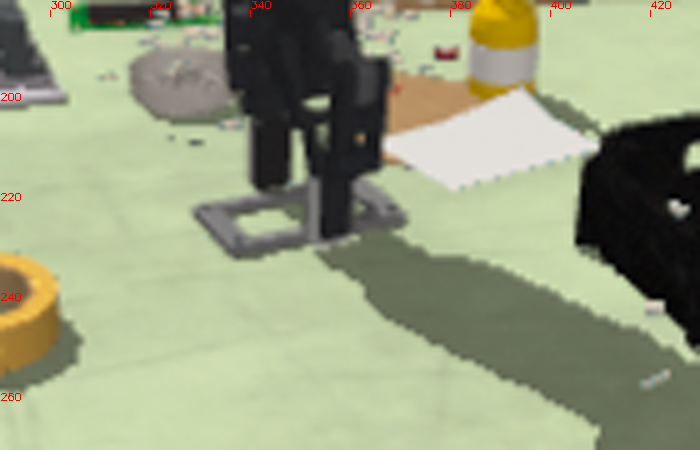

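Emit:
step_arm(
  squeeze=30,
  deltas=[
    [[0,0,0],[0,0.001,0],0.045],
    [[0,0,0],[0,0,0],0.045],
    [[0,0,0],[0,0,0],0.045],
    [[0,0,0],[0,0,0],0.045],
  ],
)

```text
clock: 14.5
tool_pos: [0.6326, -0.0826, -0.0002]
eef_rot: [-0.0, 0.998, 0.058, 0.001]
force: [0.2, 0.4, -0.6]
opening: 0.0483
```

Emit:
step_arm(
  deltas=[
    [[0,0,0],[0,0,-0.01],0.045],
    [[0,0,0],[0,0,-0.03],0.045],
    [[0,0,0],[0,0,-0.04],0.045],
    [[0,0,0],[0,0,-0.02],0.045],
    [[0,0,0],[0,0,0],0.045],
  ],
)

```text
clock: 15.0
tool_pos: [0.6313, -0.0826, 0.104]
eef_rot: [-0.0, 0.998, 0.058, -0.0]
force: [0.5, -0.1, -0.6]
opening: 0.0482
```

```bash
python3 - <<'E'
from h import *
plan(.473,.140,.08,.005)
grab("wrist","w9"); crop("w9",180,100,450,300,3,"w9a")
E
```

```text
at [ 0.6313 -0.0826  0.104 ] F [ 0.4671 -0.0799 -0.6368] op 0.0482 t 15.0 | turn [-0.0004  0.0003  0.1112] shift(after turn) [-0.1572 -0.2234  0.024 ] | shift(cur axes) [-0.1315 -0.2395  0.0242]
```

View pics/w9a.png

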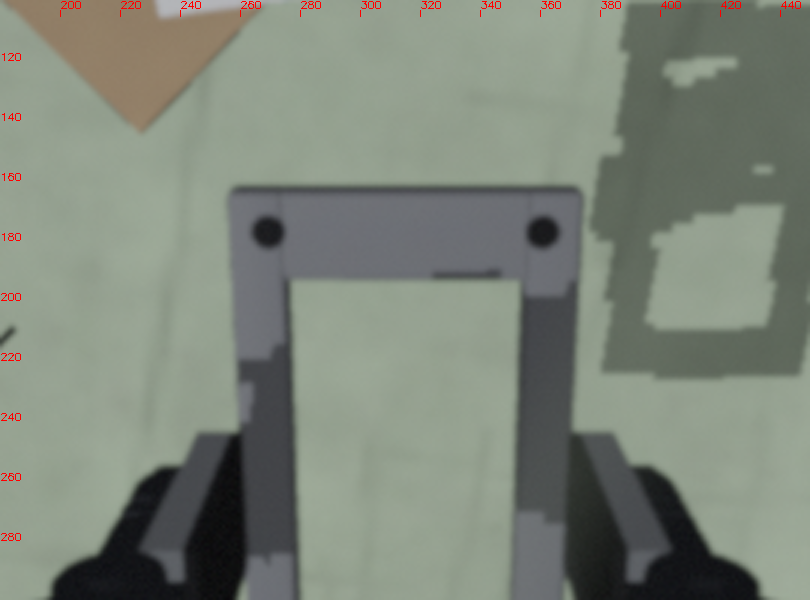

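Emit:
step_arm(
  deltas=[
    [[0,0,0],[-0.01,-0.018,0],0.045],
    [[0,0,0],[-0.016,-0.029,0],0.045],
    [[0,0,0],[-0.016,-0.029,0],0.045],
    [[0,0,0],[-0.016,-0.029,0],0.045],
    [[0,0,0],[-0.016,-0.029,0],0.045],
    [[0,0,0],[-0.016,-0.029,0],0.045],
    [[0,0,0],[-0.016,-0.029,0],0.045],
    [[0,0,0],[-0.014,-0.025,0],0.045],
    [[0,0,0],[-0.005,-0.008,0],0.045],
    [[0,0,0.05],[0,0,0],0.045],
    [[0,0,0.05],[0,0,0],0.045],
    [[0,0,0],[0,0,0],0.045],
    [[0,0,0],[0,0,0],0.045],
  ],
)

```text
clock: 16.35
tool_pos: [0.4642, 0.1264, 0.0863]
eef_rot: [0.004, 1.0, 0.005, -0.015]
force: [-0.6, 1.0, -0.6]
opening: 0.0482
```

```bash
python3 - <<'E'
from h import *
plan(.4735,.140,.065,.008)
E
```

```text
at [0.4642 0.1264 0.0863] F [-0.6277  0.9529 -0.5504] op 0.0482 t 16.4 | turn [0.0074 0.0298 0.0013] shift(after turn) [ 0.0094 -0.0135  0.0213] | shift(cur axes) [ 0.01   -0.0136  0.0209]
```

Emit:
step_arm(
  deltas=[
    [[0.007,0.03,0.001],[0,0,0],0.045],
    [[0,0,0],[0.009,-0.0135,0.01],0.045],
    [[0,0,0],[0,0,0.01],0.045],
    [[0,0,0],[0,0,0],0.045],
    [[0,0,0],[0,0,0],0.045],
  ],
)

```text
clock: 16.85
tool_pos: [0.4741, 0.135, 0.0638]
eef_rot: [0.002, 1.0, 0.003, -0.001]
force: [-0.4, -1.2, 0.4]
opening: 0.0478
```

```bash
python3 - <<'E'
from h import *
plan(.4735,.140,.05,.008)
grab("wrist","w10"); crop("w10",180,20,450,220,3,"w10a")
E
```

```text
at [0.4741 0.135  0.0638] F [-0.3697 -1.1591  0.4318] op 0.0478 t 16.9 | turn [ 0.0034  0.0013 -0.0029] shift(after turn) [-0.0006 -0.005   0.0138] | shift(cur axes) [-0.0006 -0.005   0.0138]
```

View pics/w10a.png

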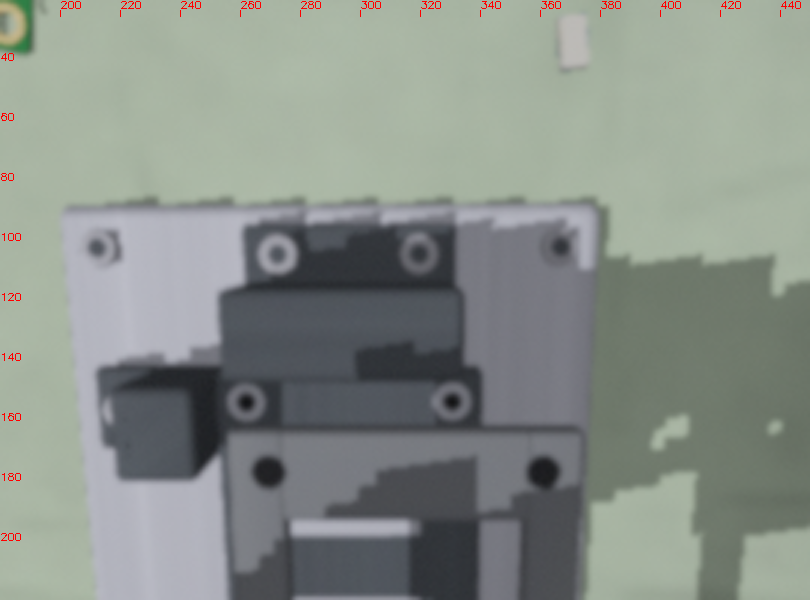

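Emit:
step_arm(
  deltas=[
    [[0.003,0.001,-0.003],[0,-0.005,0],0.045],
    [[0,0,0],[0,0,0.015],0.045],
    [[0,0,0],[0,0,0.015],0.045],
    [[0,0,0],[0,0,0.006],0.045],
    [[0,0,0],[0,0,0],0.045],
    [[0,0,0],[0,0,0],0.045],
  ],
)

```text
clock: 17.5
tool_pos: [0.4757, 0.1402, 0.0292]
eef_rot: [-0.0, 1.0, 0.004, 0.002]
force: [-0.2, -0.7, 0.1]
opening: 0.0481
```

```bash
python3 - <<'E'
from h import *
plan(.4735,.140,.0225,.008)
E
```

```text
at [0.4757 0.1402 0.0292] F [-0.1568 -0.6886  0.1489] op 0.0481 t 17.5 | turn [-0.0005 -0.004  -0.0006] shift(after turn) [-0.0022  0.0001  0.0067] | shift(cur axes) [-0.0022  0.0002  0.0067]
```

Emit:
step_arm(
  deltas=[
    [[0,-0.004,0],[-0.001,0,0.004],0.045],
    [[0,0,0],[0,0,0.003],0.045],
    [[0,0,0],[0,0,0],0.045],
  ],
)

```text
clock: 17.8
tool_pos: [0.4758, 0.1405, 0.0232]
eef_rot: [-0.001, 1.0, 0.004, 0.001]
force: [-0.3, 0.3, -0.6]
opening: 0.0481
```

Emit:
step_arm(
  deltas=[
    [[0,0,0],[0.002,0,0.0005],0.045],
    [[0,0,0],[0.002,0,0],0.045],
    [[0,0,0],[0.001,0,0],0.045],
  ],
)

```text
clock: 18.1
tool_pos: [0.4769, 0.1406, 0.022]
eef_rot: [0.0, 1.0, 0.004, -0.003]
force: [-3.4, 0.0, 1.0]
opening: 0.0484
```

Emit:
step_arm(
  deltas=[
    [[0,0,0],[0.003,0,0],0.045],
    [[0,0,0],[0.003,0,0],0.045],
  ],
)

```text
clock: 18.3
tool_pos: [0.4769, 0.1406, 0.0212]
eef_rot: [0.002, 1.0, 0.005, -0.009]
force: [-8.3, -0.3, 7.9]
opening: 0.0479
```

Emit:
step_arm(
  deltas=[
    [[0,0,0],[0,0,0],0.045],
    [[0,0,0],[0,0,0],0.054],
    [[0,0,0],[0,0,0],0.054],
    [[0,0,0],[0,0,0],0.054],
  ],
)

```text
clock: 18.7
tool_pos: [0.4808, 0.1408, 0.0221]
eef_rot: [0.001, 1.0, 0.004, -0.005]
force: [-0.1, 0.9, 0.2]
opening: 0.0542
```

```bash
python3 - <<'E'
from h import *
plan(.4769,.1405,.0225,.008)
E
```

```text
at [0.4808 0.1408 0.0221] F [-0.1249  0.9111  0.1904] op 0.0542 t 18.7 | turn [0.0015 0.0106 0.0009] shift(after turn) [-0.0039  0.0002 -0.0004] | shift(cur axes) [-0.0039  0.0002 -0.0004]
```

Push +y; tips slightly low enough to move the frame, and they stay above the plate's middle.

Emit:
step_arm(
  deltas=[
    [[0.001,0.01,0.001],[0,-0.002,0],0.054],
    [[0,0,0],[0,-0.003,0],0.054],
    [[0,0,0],[0,-0.003,0],0.054],
    [[0,0,0],[0,0,0],0.054],
  ],
)

```text
clock: 19.1
tool_pos: [0.4822, 0.1476, 0.0223]
eef_rot: [0.001, 1.0, 0.003, 0.001]
force: [-0.5, -1.1, 0.2]
opening: 0.0542
```

Emit:
step_arm(
  deltas=[
    [[0,0,0],[0,-0.003,0],0.054],
    [[0,0,0],[0,-0.003,0],0.054],
  ],
)

```text
clock: 19.3
tool_pos: [0.4823, 0.1477, 0.022]
eef_rot: [0.006, 1.0, 0.002, 0.0]
force: [-0.6, -5.6, 3.0]
opening: 0.0541
```

Emit:
step_arm(
  deltas=[
    [[0,0,0],[0,0.003,0],0.056],
    [[0.01,0,0],[0,0,0],0.056],
    [[0,0,0],[0,0,-0.02],0.056],
    [[0,0,0],[0,0,-0.03],0.056],
    [[0,0,0],[-0.02,0,-0.03],0.056],
    [[0,0,0],[-0.01,0,-0.03],0.056],
    [[0,0,0],[0,0,-0.02],0.06],
    [[0,0,0],[0,0,0],0.06],
    [[0,0,0],[0,0,0],0.06],
  ],
)

```text
clock: 20.2
tool_pos: [0.4501, 0.1503, 0.156]
eef_rot: [-0.005, 1.0, 0.004, 0.0]
force: [-0.4, -0.5, -0.5]
opening: 0.0596
```

```bash
python3 - <<'E'
from h import *
plan(.622,.21,.1,.0)
grab("wrist","w11"); crop("w11",190,0,430,200,3,"w11a")
E
```

```text
at [0.4501 0.1503 0.156 ] F [-0.4021 -0.5085 -0.4559] op 0.0596 t 20.2 | turn [-0.0108 -0.0003  0.0081] shift(after turn) [ 0.1719 -0.0597  0.056 ] | shift(cur axes) [ 0.1724 -0.0577  0.0567]
```

View pics/w11a.png

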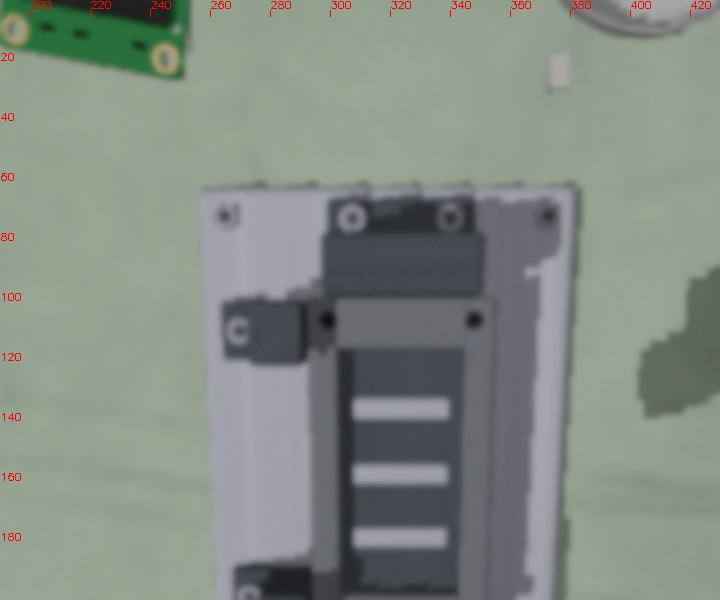

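View pics/w11.png

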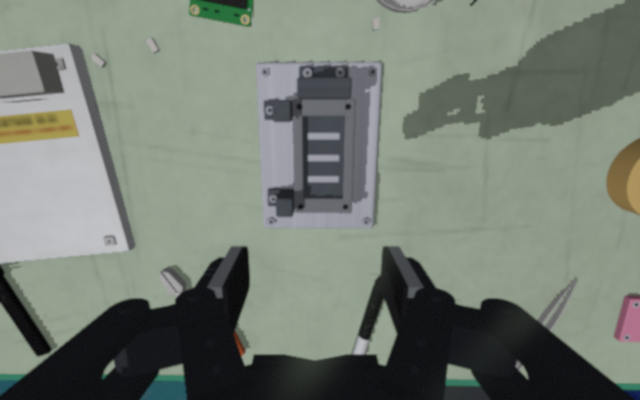

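```bash
python3 - <<'E'
from h import *
s=load("s1")
print(px2w(s,[[211,248],[207,234],[83,328],[190,215]],[0,.0,0,0]))
for z in (.06,.09,.12): print(z,px2w(s,[[207,234],[80,312],[104,162]],z))
crop("s1",0,150,260,340,3,"s1box")
E
```

```text
[[ 0.6838  0.1833  0.    ]
 [ 0.7284  0.1485  0.    ]
 [ 0.7359  0.4908  0.    ]
 [ 0.8214  0.112  -0.    ]]
0.06 [[0.6695 0.2002 0.06  ]
 [0.7134 0.4918 0.06  ]
 [1.1569 0.1056 0.06  ]]
0.09 [[0.6401 0.2261 0.09  ]
 [0.6819 0.5034 0.09  ]
 [1.1036 0.1361 0.09  ]]
0.12 [[0.6107 0.2519 0.12  ]
 [0.6503 0.5149 0.12  ]
 [1.0502 0.1666 0.12  ]]
```

View pics/s1box.png

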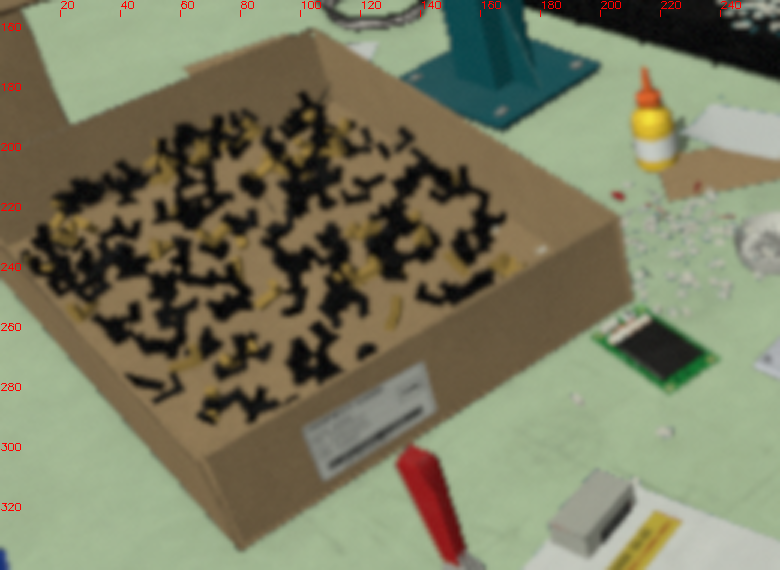

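Emit:
step_arm(
  deltas=[
    [[-0.01,0,0.008],[0,0,-0.02],0.06],
    [[0,0,0],[0.03,-0.01,-0.02],0.06],
    [[0,0,0],[0.03,-0.01,0],0.06],
    [[0,0,0],[0.03,-0.01,0],0.06],
    [[0,0,0],[0.01,-0.005,0],0.06],
    [[0,0,0],[0,0,0],0.06],
    [[0,0,0],[0,0,0],0.06],
  ],
)

```text
clock: 20.95
tool_pos: [0.5476, 0.1845, 0.1835]
eef_rot: [0.002, 1.0, 0.0, -0.011]
force: [-0.3, -0.2, 0.1]
opening: 0.0601
```

```bash
python3 - <<'E'
from h import *
grab("wrist","w12"); print(tool())
E
```

```text
[[ 0.9998  0.0003 -0.0215  0.5473]
 [ 0.0002 -1.     -0.004   0.1844]
 [-0.0215  0.004  -0.9998  0.1833]
 [ 0.      0.      0.      1.    ]]
```

View pics/w12.png

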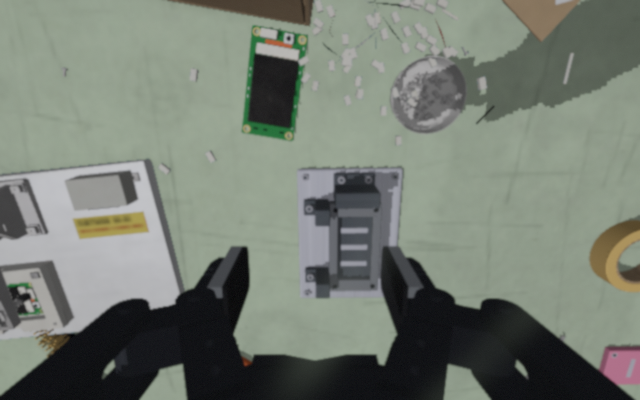

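```bash
python3 - <<'E'
from h import *
crop("w12",220,10,340,150,4,"w12a")
E
```

```text
(no output)
```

View pics/w12a.png

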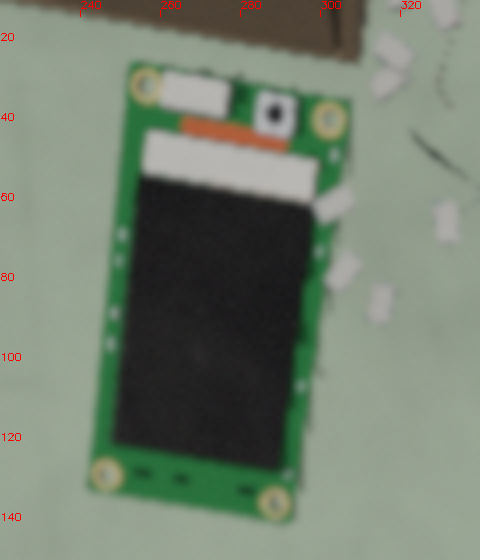

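```bash
python3 - <<'E'
from h import *
c=load("w12"); o=(220,10)
p=rect(c,[(146,86),(329,120),(273,503),(106,475)],.006,o,4)
rect(c,[(130,62),(349,100),(293,522),(88,488)],.006,o,4)
plan(*p,.1,-.1)
E
```

```text
[0.6285 0.2203] len 0.0831 wid 0.0396 yaw -0.1686 -0.1654
[0.6288 0.2199] len 0.0911 wid 0.0479 yaw -0.1592 -0.1591
at [0.5473 0.1844 0.1833] F [0.1243 0.4113 0.2839] op 0.0599 t 21.0 | turn [0.0051 0.0213 0.1002] shift(after turn) [ 0.0773 -0.0438  0.0833] | shift(cur axes) [ 0.083  -0.0362  0.0814]
```

Emit:
step_arm(
  deltas=[
    [[0.004,0.02,0.082],[0,0,0],0.06],
    [[0,0,0.082],[0,0,0],0.06],
    [[0,0,0],[0.022,-0.016,0],0.06],
    [[0,0,0],[0.022,-0.016,0],0.06],
    [[0,0,0],[0.02,-0.014,0.02],0.06],
    [[0,0,0],[0,0,0.03],0.06],
    [[0,0,0],[0,0,0.03],0.06],
    [[0,0,0],[0,0,0.01],0.06],
    [[0,0,0],[0,0,0],0.06],
    [[0,0,0],[0,0,0],0.06],
  ],
)

```text
clock: 22.0
tool_pos: [0.611, 0.2151, 0.0898]
eef_rot: [0.003, 0.996, -0.085, -0.003]
force: [0.6, 0.1, 0.9]
opening: 0.0602
```

```bash
python3 - <<'E'
from h import *
plan(.6227,.2211,.06,-.165)
grab("wrist","w13")
plan(.6227,.2211,.06,-.165)
E
```

```text
at [0.611  0.2151 0.0898] F [0.6104 0.1122 0.9053] op 0.0602 t 22.0 | turn [ 0.0071  0.0064 -0.0055] shift(after turn) [ 0.0105 -0.0078  0.0298] | shift(cur axes) [ 0.0107 -0.0081  0.0297]
at [0.6113 0.2152 0.0902] F [-1.0625  0.3218 -0.173 ] op 0.0600 t 22.1 | turn [ 0.0068  0.0058 -0.0055] shift(after turn) [ 0.0103 -0.0077  0.0302] | shift(cur axes) [ 0.0104 -0.008   0.0301]
```

View pics/w13.png

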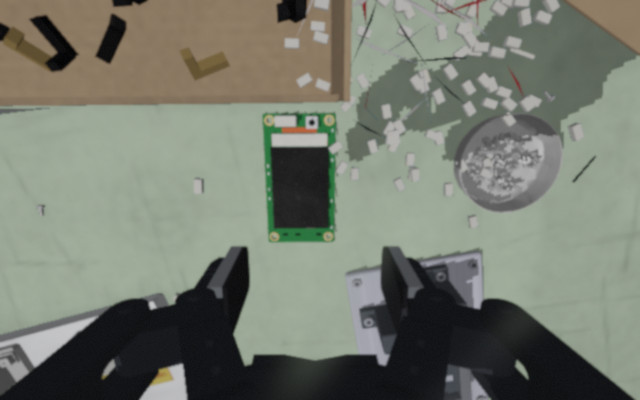

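```bash
python3 - <<'E'
from h import *
c=load("w13")
p=rect(c,[(269,120.5),(329.5,120.5),(328,237),(274,237)],.006)
p=p+0.006*np.array([-.986,.164]); print(p)
plan(*p,.06,-.165)
E
```

```text
[0.6297 0.2206] len 0.0827 wid 0.0395 yaw -0.1689 -0.1728
[0.6238 0.2216]
at [0.6113 0.2152 0.0902] F [-1.0625  0.3218 -0.173 ] op 0.0600 t 22.1 | turn [ 0.0068  0.0058 -0.0055] shift(after turn) [ 0.0113 -0.0084  0.0302] | shift(cur axes) [ 0.0115 -0.0087  0.0301]
```

Emit:
step_arm(
  deltas=[
    [[0.006,0.006,-0.002],[0.0105,-0.008,0],0.06],
    [[0,0,0],[0,0,0.02],0.06],
    [[0,0,0],[0,0,0.02],0.06],
    [[0,0,0],[0,0,0.015],0.06],
    [[0,0,0],[0,0,0],0.06],
    [[0,0,0],[0,0,0],0.06],
  ],
)

```text
clock: 22.65
tool_pos: [0.6303, 0.224, 0.0455]
eef_rot: [-0.004, 0.996, -0.085, 0.009]
force: [0.6, 0.0, 0.6]
opening: 0.0597
```

```bash
python3 - <<'E'
from h import *
plan(.6235,.2214,-.001,-.168)
E
```

```text
at [0.6303 0.224  0.0455] F [0.6344 0.031  0.6463] op 0.0597 t 22.6 | turn [-0.0093 -0.0177 -0.0016] shift(after turn) [-0.0063  0.0037  0.0465] | shift(cur axes) [-0.0071  0.0042  0.0464]
```

Emit:
step_arm(
  deltas=[
    [[-0.009,-0.017,-0.002],[-0.006,0.0035,0],0.06],
    [[0,0,0],[0,0,0.015],0.06],
    [[0,0,0],[0,0,0.015],0.06],
    [[0,0,0],[0,0,0],0.06],
    [[0,0,0],[0,0,0],0.06],
  ],
)

```text
clock: 23.15
tool_pos: [0.6248, 0.2219, 0.0156]
eef_rot: [-0.001, 0.996, -0.084, 0.001]
force: [-0.2, 0.2, 0.6]
opening: 0.0598
```

```bash
python3 - <<'E'
from h import *
plan(.6235,.2214,-.001,-.168)
E
```

```text
at [0.6248 0.2219 0.0156] F [-0.1793  0.1605  0.5746] op 0.0598 t 23.1 | turn [-0.0015 -0.0029  0.0003] shift(after turn) [-0.0012  0.0007  0.0166] | shift(cur axes) [-0.0012  0.0008  0.0166]
```

Emit:
step_arm(
  deltas=[
    [[-0.001,-0.003,0],[-0.001,0.0005,0.008],0.06],
    [[0,0,0],[0,0,0.006],0.06],
    [[0,0,0],[0,0,0.001],0.06],
    [[0,0,0],[0,0,0],0.06],
  ],
)

```text
clock: 23.55
tool_pos: [0.6235, 0.2216, -0.0011]
eef_rot: [-0.0, 0.996, -0.084, -0.0]
force: [0.0, 0.2, -0.2]
opening: 0.06
```

Emit:
step_arm(
  squeeze=30,
  deltas=[
    [[0,0,0],[0,0,0],0.045],
    [[0,0,0],[0,0,0],0.045],
    [[0,0,0],[0,0,0],0.045],
    [[0,0,0],[0,0,0],0.045],
  ],
)

```text
clock: 23.95
tool_pos: [0.6241, 0.2219, -0.0001]
eef_rot: [-0.001, 0.996, -0.084, 0.0]
force: [-0.4, -0.6, -0.6]
opening: 0.0481
```

Emit:
step_arm(
  deltas=[
    [[0,0,0],[0,0,-0.01],0.045],
    [[0,0,0],[0,0,-0.03],0.045],
    [[0,0,0],[0,0,-0.04],0.045],
    [[0,0,0],[0,0,-0.02],0.045],
    [[0,0,0],[0,0,0],0.045],
  ],
)

```text
clock: 24.45
tool_pos: [0.6232, 0.2216, 0.1044]
eef_rot: [-0.0, 0.997, -0.084, -0.001]
force: [-0.2, 0.7, -0.2]
opening: 0.0484
```

```bash
python3 - <<'E'
from h import *
plan(.4664,.141,.1,.008)
grab("wrist","w14"); crop("w14",180,80,450,280,3,"w14a")
E
```

```text
at [0.6232 0.2216 0.1044] F [-0.1619  0.7043 -0.2425] op 0.0484 t 24.4 | turn [-0.0002  0.0015 -0.1754] shift(after turn) [-0.1574  0.0793  0.0044] | shift(cur axes) [-0.1412  0.1056  0.0046]
```

View pics/w14a.png

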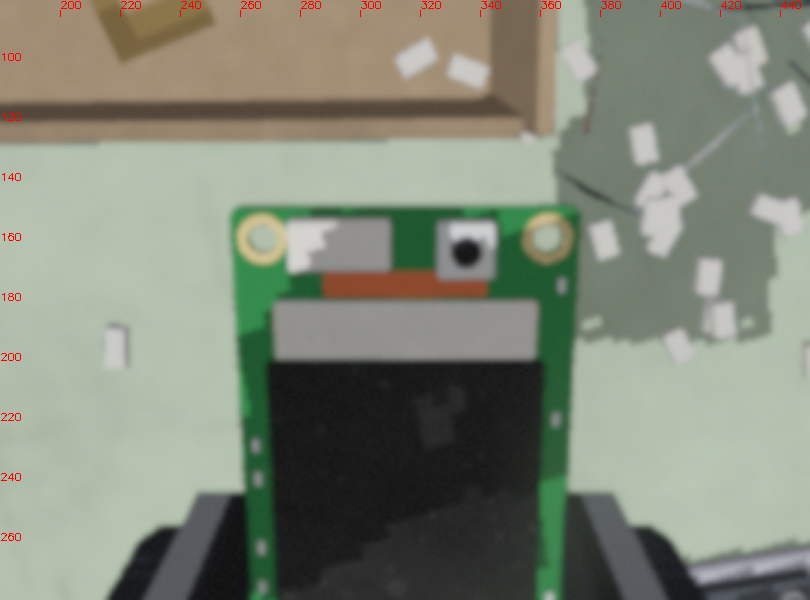

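```bash
python3 - <<'E'
from h import *
c=load("w14"); T=tool()
P=px2w(c,np.array([[236,207],[578,210]])/3+[180,80],T[2,3]+.006)
print(((np.c_[P,[1,1]])@np.linalg.inv(T).T)[:,:3])
E
```

```text
[[ 0.053  -0.0224 -0.0062]
 [ 0.0526  0.0243 -0.0061]]
```

Emit:
step_arm(
  deltas=[
    [[0,0,-0.088],[-0.01,0.005,0],0.045],
    [[0,0,-0.088],[-0.02,0.01,0],0.045],
    [[0,0,0],[-0.025,0.013,0],0.045],
    [[0,0,0],[-0.025,0.013,0],0.045],
    [[0,0,0],[-0.025,0.013,0],0.045],
    [[0,0,0],[-0.025,0.013,0],0.045],
    [[0,0,0],[-0.015,0.008,0],0.045],
    [[0,0,0],[0,0,0],0.045],
    [[0,0,0],[0,0,0],0.045],
  ],
)

```text
clock: 25.4
tool_pos: [0.4627, 0.1414, 0.0909]
eef_rot: [0.003, 1.0, 0.008, -0.012]
force: [0.6, 0.1, 0.5]
opening: 0.048
```

```bash
python3 - <<'E'
from h import *
plan(.4665,.140,.065,.008)
E
```

```text
at [0.4627 0.1414 0.0909] F [0.5779 0.107  0.4634] op 0.0480 t 25.4 | turn [0.0067 0.0241 0.0082] shift(after turn) [0.0038 0.0015 0.0259] | shift(cur axes) [0.0044 0.0013 0.0258]
```

Emit:
step_arm(
  deltas=[
    [[0.006,0.024,0.008],[0,0,0],0.045],
    [[0,0,0],[0.003,0.001,0.01],0.045],
    [[0,0,0],[0,0,0.012],0.045],
    [[0,0,0],[0,0,0],0.045],
    [[0,0,0],[0,0,0],0.045],
  ],
)

```text
clock: 25.9
tool_pos: [0.4686, 0.1424, 0.0648]
eef_rot: [-0.001, 1.0, 0.005, -0.001]
force: [0.6, -0.1, -0.8]
opening: 0.0482
```

```bash
python3 - <<'E'
from h import *
plan(.4665,.140,.0285,.008)
grab("wrist","w15"); crop("w15",180,20,450,220,3,"w15a")
E
```

```text
at [0.4686 0.1424 0.0648] F [ 0.6005 -0.0739 -0.828 ] op 0.0482 t 25.9 | turn [-0.0017  0.0011  0.0011] shift(after turn) [-0.0021  0.0024  0.0363] | shift(cur axes) [-0.002   0.0025  0.0363]
```

View pics/w15a.png

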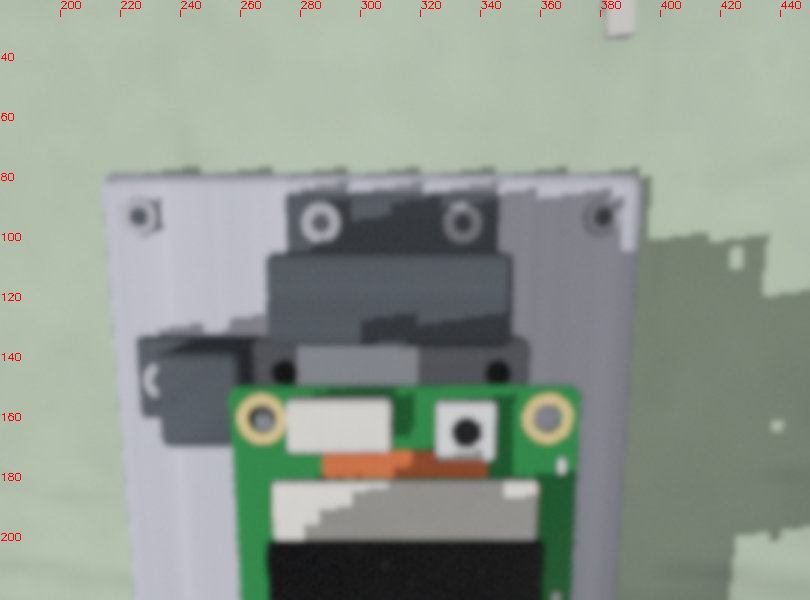

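Emit:
step_arm(
  deltas=[
    [[0,0,0],[-0.002,0.003,0],0.045],
    [[0,0,0],[0,0,0.01],0.045],
    [[0,0,0],[0,0,0.01],0.045],
    [[0,0,0],[0,0,0.006],0.045],
    [[0,0,0],[0,0,0],0.045],
    [[0,0,0],[0,0,0],0.045],
  ],
)

```text
clock: 26.55
tool_pos: [0.4663, 0.1392, 0.0364]
eef_rot: [-0.001, 1.0, 0.005, -0.001]
force: [-0.2, 0.0, -0.5]
opening: 0.0481
```

```bash
python3 - <<'E'
from h import *
plan(.4665,.139,.0285,.008)
E
```

```text
at [0.4663 0.1392 0.0364] F [-0.1663  0.0261 -0.5124] op 0.0481 t 26.6 | turn [-0.0017  0.0016  0.0011] shift(after turn) [0.0002 0.0002 0.0079] | shift(cur axes) [0.0002 0.0002 0.0079]
```

Emit:
step_arm(
  deltas=[
    [[0,0,0],[0,0,0.005],0.045],
    [[0,0,0],[0,0,0.003],0.045],
    [[0,0,0],[0,0,0],0.045],
  ],
)

```text
clock: 26.85
tool_pos: [0.4667, 0.1395, 0.0282]
eef_rot: [-0.001, 1.0, 0.005, -0.0]
force: [-0.2, -0.0, 0.1]
opening: 0.0481
```

Emit:
step_arm(
  deltas=[
    [[0,0,0],[0.002,0,0.0005],0.045],
    [[0,0,0],[0.002,0,0],0.045],
    [[0,0,0],[0.001,0,0],0.045],
  ],
)

```text
clock: 27.15
tool_pos: [0.4715, 0.1396, 0.0277]
eef_rot: [-0.001, 1.0, 0.005, -0.001]
force: [-2.1, 0.8, -0.1]
opening: 0.0478
```

Emit:
step_arm(
  deltas=[
    [[0,0,0],[0.003,0,0],0.045],
    [[0,0,0],[0.003,0,0],0.045],
  ],
)

```text
clock: 27.35
tool_pos: [0.4715, 0.1396, 0.0271]
eef_rot: [0.0, 1.0, 0.005, -0.007]
force: [-8.1, -1.4, 8.3]
opening: 0.0481
```

Emit:
step_arm(
  deltas=[
    [[0,0,0],[0,0,0],0.045],
    [[0,0,0],[0,0,0],0.054],
    [[0,0,0],[0,0,0],0.054],
    [[0,0,0],[0,0,0],0.054],
  ],
)

```text
clock: 27.75
tool_pos: [0.4737, 0.1398, 0.0279]
eef_rot: [-0.0, 1.0, 0.005, -0.005]
force: [-0.3, -1.1, 0.6]
opening: 0.0538
```

```bash
python3 - <<'E'
from h import *
plan(.4715,.1405,.0285,.008)
E
```

```text
at [0.4737 0.1398 0.0279] F [-0.2905 -1.0539  0.6178] op 0.0538 t 27.8 | turn [-0.0001  0.0102  0.0018] shift(after turn) [-0.0022 -0.0007 -0.0006] | shift(cur axes) [-0.0022 -0.0007 -0.0006]
```

Emit:
step_arm(
  deltas=[
    [[0,0.01,0.002],[0.003,-0.003,0],0.054],
    [[0,0,0],[0,-0.003,0],0.054],
    [[0,0,0],[0,-0.003,0],0.054],
    [[0,0,0],[0,0,0],0.054],
  ],
)

```text
clock: 28.15
tool_pos: [0.4776, 0.1475, 0.0278]
eef_rot: [0.001, 1.0, 0.003, 0.001]
force: [-0.3, -0.5, 0.6]
opening: 0.0542
```

Emit:
step_arm(
  deltas=[
    [[0,0,0],[0,-0.003,0],0.054],
    [[0,0,0],[0,-0.003,0],0.054],
  ],
)

```text
clock: 28.35
tool_pos: [0.4777, 0.1476, 0.0275]
eef_rot: [0.006, 1.0, 0.002, -0.0]
force: [-0.5, -6.1, 2.7]
opening: 0.0539
```

Emit:
step_arm(
  deltas=[
    [[0,0,0],[0,0.003,0],0.056],
    [[0.01,0,0],[0,0,0],0.056],
    [[0,0,0],[0,0,-0.02],0.056],
    [[0,0,0],[0,0,-0.03],0.056],
    [[0,0,0],[-0.02,0,-0.03],0.056],
    [[0,0,0],[-0.02,0,-0.03],0.02],
    [[0,0,0],[0,0,0],0],
    [[0,0,0],[0,0,0],0],
  ],
)

```text
clock: 29.15
tool_pos: [0.4363, 0.1495, 0.1408]
eef_rot: [-0.005, 1.0, 0.003, -0.0]
force: [0.1, -0.1, -0.1]
opening: 0.0127
```

```bash
python3 - <<'E'
from h import *
plan(.41,.143,.1,.0)
grab("wrist","w16"); crop("w16",190,30,430,230,3,"w16a")
grab("side","d16"); crop("d16",220,160,340,230,6,"d16a")
grab("scene","s16"); crop("s16",240,220,340,305,7,"s16a")
E
```

```text
at [0.4363 0.1495 0.1408] F [ 0.1451 -0.1253 -0.147 ] op 0.0127 t 29.1 | turn [-0.0093  0.0001  0.0069] shift(after turn) [-0.0263  0.0065  0.0408] | shift(cur axes) [-0.0263  0.0067  0.0408]
```

View pics/w16a.png

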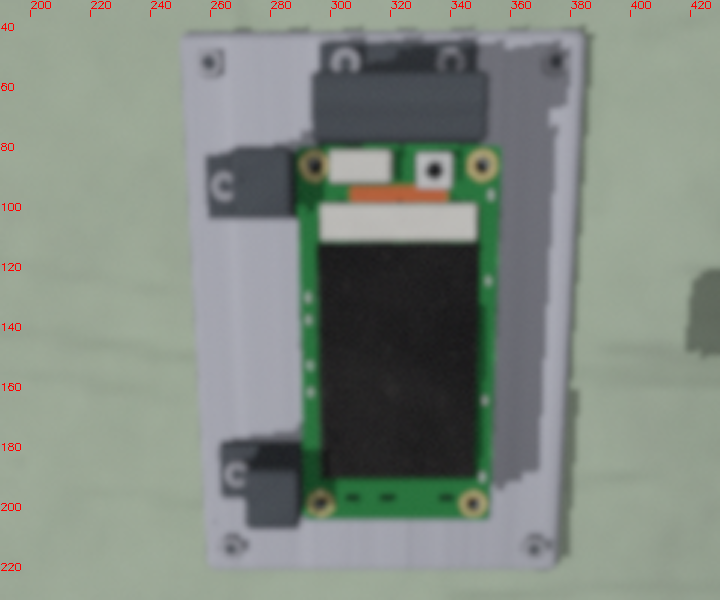

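View pics/d16a.png

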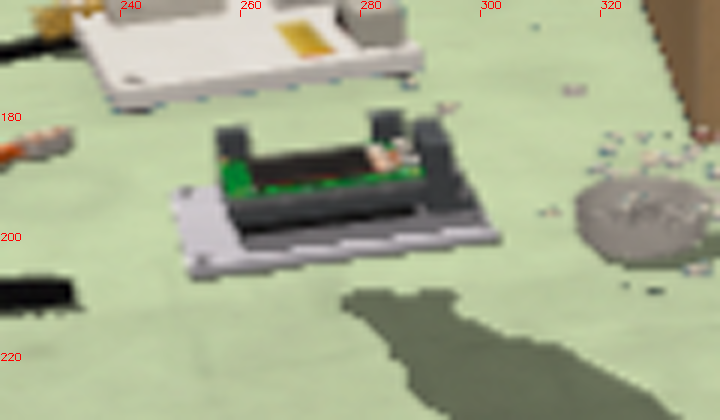

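View pics/s16a.png

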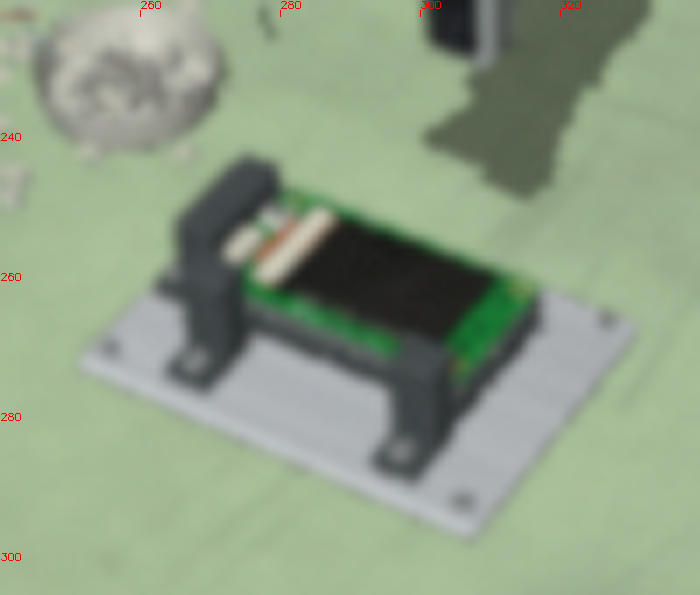

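Emit:
step_arm(
  deltas=[
    [[-0.009,0,0.002],[0,0,0],0],
    [[0,0,0],[-0.02,0.005,0],0],
    [[0,0,0],[-0.016,0,0.02],0],
    [[0,0,0],[0,0,0.03],0],
    [[0,0,0],[0,0,0.03],0],
    [[0,0,0],[0,0,0],0],
    [[0,0,0],[0,0,0],0],
  ],
)

```text
clock: 30.0
tool_pos: [0.3983, 0.1438, 0.0531]
eef_rot: [0.001, 1.0, 0.001, -0.005]
force: [0.9, 0.3, 0.4]
opening: 0.0001
```

```bash
python3 - <<'E'
from h import *
plan(.405,.144,.012,.006)
E
```

```text
at [0.3983 0.1438 0.0531] F [0.8646 0.2711 0.3844] op 0.0001 t 30.0 | turn [ 0.0011  0.0108 -0.003 ] shift(after turn) [ 0.0067 -0.0002  0.0411] | shift(cur axes) [ 0.0071 -0.0002  0.0411]
```

Emit:
step_arm(
  deltas=[
    [[0.001,0.01,-0.003],[0.004,0,0.01],0],
    [[0,0,0],[0,0,0.015],0],
    [[0,0,0],[0,0,0.01],0],
    [[0,0,0],[0,0,0.003],0],
    [[0,0,0],[0,0,0],0],
    [[0,0,0],[0,0,0],0],
  ],
)

```text
clock: 30.6
tool_pos: [0.4085, 0.146, 0.019]
eef_rot: [-0.001, 1.0, 0.002, 0.005]
force: [0.6, -0.6, 0.4]
opening: 0.0001
```

```bash
python3 - <<'E'
from h import *
plan(.4187,.144,.012,.006)
grab("scene","s17"); crop("s17",240,220,340,305,7,"s17a")
E
```

```text
at [0.4085 0.146  0.019 ] F [ 0.5674 -0.5589  0.3682] op 0.0001 t 30.6 | turn [-0.0029 -0.0091 -0.0012] shift(after turn) [0.0102 0.0021 0.007 ] | shift(cur axes) [0.0101 0.0021 0.0071]
```

View pics/s17a.png

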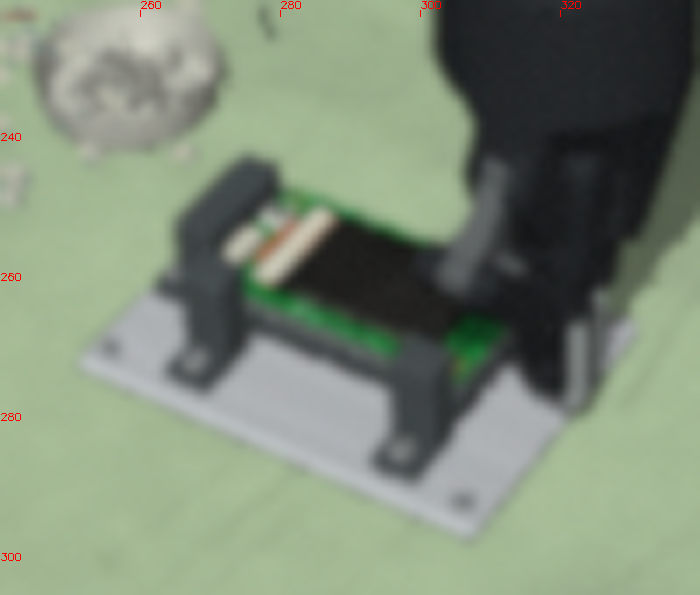

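Emit:
step_arm(
  deltas=[
    [[-0.003,-0.009,-0.001],[0,0.002,0.006],0],
    [[0,0,0],[0.004,0,0],0],
    [[0,0,0],[0.003,0,0],0],
    [[0,0,0],[0,0,0],0],
  ],
)

```text
clock: 31.05
tool_pos: [0.4175, 0.1441, 0.0136]
eef_rot: [-0.0, 1.0, 0.003, 0.001]
force: [-0.3, 0.1, -0.4]
opening: 0.0002
```

Emit:
step_arm(
  deltas=[
    [[0,0,0],[0.003,0,0],0],
    [[0,0,0],[0.002,0,0],0],
  ],
)

```text
clock: 31.25
tool_pos: [0.4193, 0.144, 0.0131]
eef_rot: [0.001, 1.0, 0.003, -0.002]
force: [-5.8, 0.1, 4.5]
opening: -0.0002
```

Emit:
step_arm(
  deltas=[
    [[0,0,0],[0.004,0,0],0],
    [[0,0,0],[0.003,0,0],0],
  ],
)

```text
clock: 31.45
tool_pos: [0.419, 0.1438, 0.012]
eef_rot: [0.002, 1.0, 0.004, -0.009]
force: [-4.8, -0.2, 3.9]
opening: 0.0003
```

Emit:
step_arm(
  deltas=[
    [[0,0,0],[-0.003,0,0],0],
    [[0,0.008,0],[-0.01,0,0],0],
    [[0,0,0],[-0.005,0,-0.03],0],
    [[0,0,0],[0,0,-0.04],0.03],
    [[0,0,0],[0,0,-0.04],0.085],
    [[0,0,0],[0.02,0,-0.03],0.085],
    [[0,0,0],[0.02,0,0],0.085],
    [[0,0,0],[0,0,0],0.085],
    [[0,0,0],[0,0,0],0.085],
  ],
)

```text
clock: 32.35
tool_pos: [0.4467, 0.1444, 0.1585]
eef_rot: [0.002, 1.0, 0.004, 0.001]
force: [-1.0, 0.2, -0.1]
opening: 0.0842
```

```bash
python3 - <<'E'
from h import *
plan(.62,.08,.1,.0)
grab("wrist","w18"); crop("w18",200,20,440,220,3,"w18a")
E
```

```text
at [0.4467 0.1444 0.1585] F [-1.0089  0.2385 -0.1027] op 0.0842 t 32.4 | turn [ 0.0038 -0.0023  0.0087] shift(after turn) [0.1733 0.0644 0.0585] | shift(cur axes) [0.1726 0.0657 0.0591]
```

View pics/w18a.png

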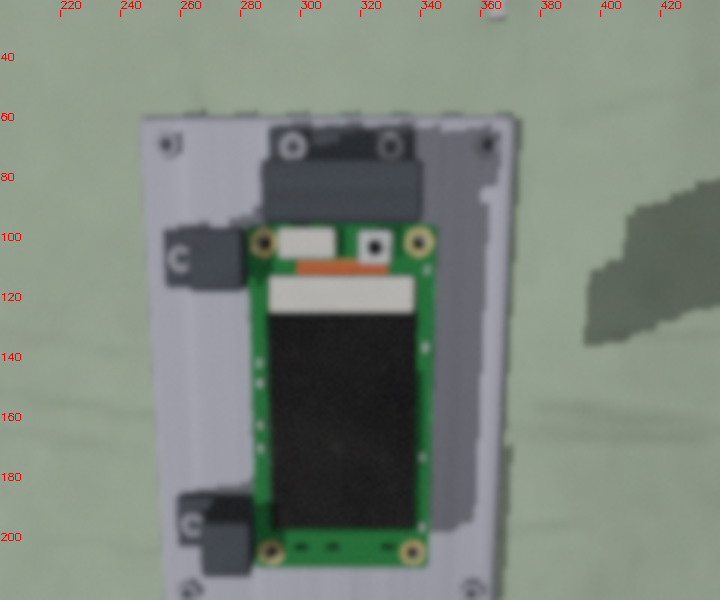

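View pics/w18.png

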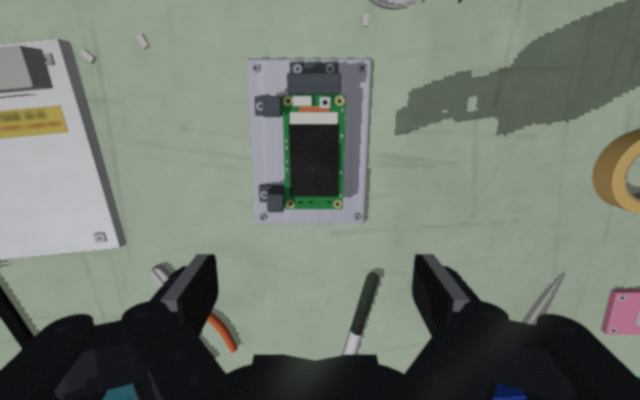

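```bash
python3 - <<'E'
from h import *
c=load("w18"); 
rect(c,[(264,243),(418,243),(412,552),(271,552)],.034,(200,20),3)
s=load("s1"); print("pen",px2w(s,[[355,271],[407,302]],.005)); print(px2w(c,[[375,275],[350,350]],.005))
print("tweezer",px2w(s,[[388,227],[425,251]],.002))
w=load("w12")
crop("w12",370,40,490,150,5,"w12d")
E
```

```text
[0.4774 0.1441] len 0.0824 wid 0.0393 yaw 0.0089 0.0075
pen [[0.354  0.0835 0.005 ]
 [0.2222 0.1108 0.005 ]]
[[0.3545 0.0827 0.005 ]
 [0.2662 0.1041 0.005 ]]
tweezer [[ 0.3546 -0.1036  0.002 ]
 [ 0.2436 -0.063   0.002 ]]
```

View pics/w12d.png

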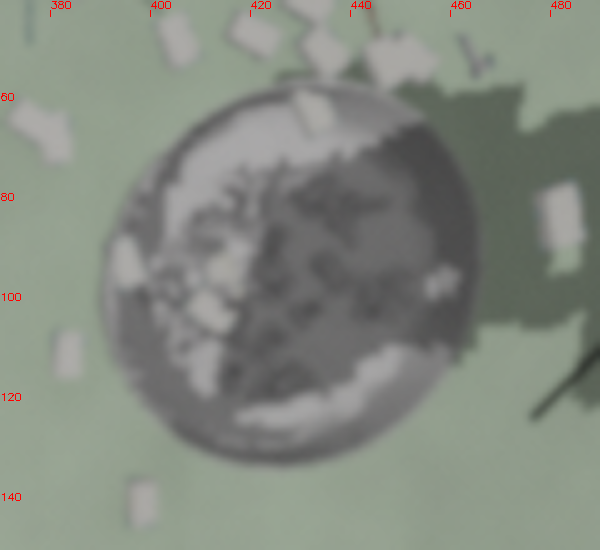

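```bash
python3 - <<'E'
from h import *
c=load("w12")
print(px2w(c,[[428.6,94.4],[391,94],[466,94],[428,56.4],[428,133]],.018))
c=load("w13"); print(px2w(c,[[508,162],[455,162],[560,155],[510,113],[505,211]],.018))
p=px2w(load("s1"),[[258.5,229]],.018);print(p)
E
```

```text
[[0.6213 0.0834 0.018 ]
 [0.6217 0.1163 0.018 ]
 [0.6215 0.0509 0.018 ]
 [0.6518 0.0871 0.018 ]
 [0.588  0.0805 0.018 ]]
[[0.6223 0.0851 0.018 ]
 [0.6282 0.1188 0.018 ]
 [0.6211 0.0524 0.018 ]
 [0.6531 0.0838 0.018 ]
 [0.5888 0.0873 0.018 ]]
[[0.6162 0.0849 0.018 ]]
```

Emit:
step_arm(
  deltas=[
    [[0,0,0.07],[0,0,0],0.085],
    [[0,0,0.14],[0,0,0],0.085],
    [[0,0,0.14],[0,0,0],0.085],
    [[0,0,0.14],[0,0,0],0.085],
    [[0,0,0.14],[0,0,0],0.085],
    [[0,0,0.14],[0,0,0],0.085],
    [[0,0,0.14],[0,0,0],0.085],
    [[0,0,0.14],[0,0,0],0.085],
    [[0,0,0.14],[0,0,0],0.085],
    [[0,0,0.14],[0,0,0],0.085],
    [[0,0,0.14],[0,0,0],0.085],
    [[0,0,0.07],[0,0,0],0.085],
    [[0,0,0],[0,0,0],0.085],
  ],
)

```text
clock: 33.7
tool_pos: [0.4261, 0.1386, 0.1374]
eef_rot: [0.024, 0.794, -0.607, -0.013]
force: [-0.6, 0.2, -0.7]
opening: 0.0848
```

```bash
python3 - <<'E'
from h import *
plan(.621,.084,.1,-np.pi/2); print(manip.get_state()["joint_positions"])
E
```

```text
at [0.4261 0.1386 0.1374] F [-0.6255  0.1802 -0.667 ] op 0.0848 t 33.7 | turn [ 0.053  -0.0148  0.2656] shift(after turn) [ 0.0546 -0.1949  0.0374] | shift(cur axes) [ 0.1036 -0.1755  0.0287]
[-0.9417  0.2629  0.7034  1.8897 -0.1792  1.1108 -3.0422]
```

```bash
python3 - <<'E'
from h import *
s=load("s1"); d=load("d1")
crop("s1",110,280,290,400,4,"s1t"); crop("d1",200,100,340,200,5,"d1t")
def tri(a,b):
    ps=[]
    for c,p in((s,a),(d,b)):
        Ti=np.linalg.inv(c["T"]); ps.append((Ti[:3], cv2.undistortPoints(np.array([[p]],float),K(c),c["dist"])[0,0]))
    X=cv2.triangulatePoints(ps[0][0],ps[1][0],ps[0][1].reshape(2,1),ps[1][1].reshape(2,1)); return (X[:3]/X[3]).T
print(tri([139,302],[273,117]),tri([152,340],[274,135]))
E
```

```text
[[0.5356 0.4741 0.1701]] [[0.5293 0.4808 0.0995]]
```

View pics/d1t.png

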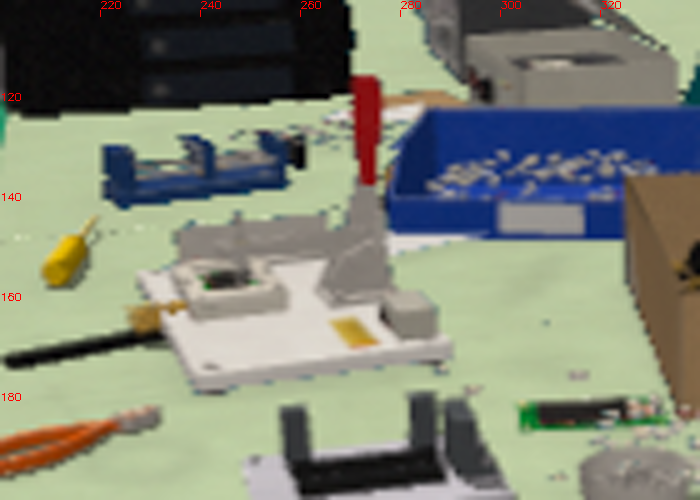

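View pics/s1t.png

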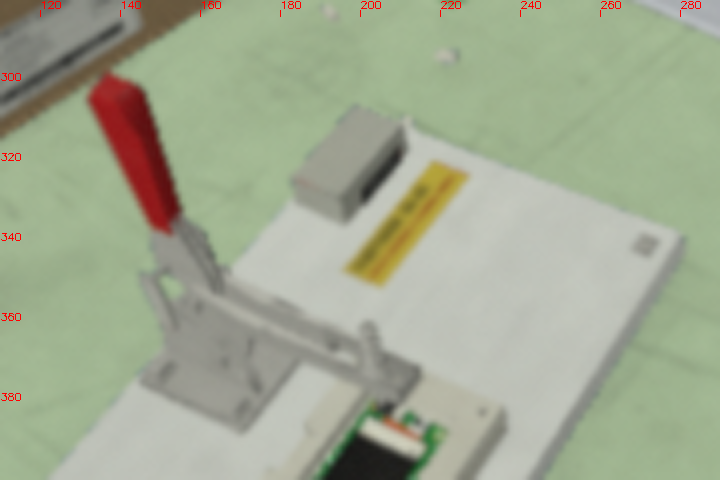

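Emit:
step_arm(
  deltas=[
    [[0,0,-0.07],[0,0,-0.02],0.085],
    [[0,0,-0.145],[0,0,-0.02],0.085],
    [[0,0,-0.145],[0,0,0],0.085],
    [[0,0,-0.145],[0,0,0],0.085],
    [[0,0,-0.145],[0,0,0],0.085],
    [[0,0,-0.145],[0,0,0],0.085],
    [[0,0,-0.145],[0,0,0],0.085],
    [[0,0,-0.145],[0,0,0],0.085],
    [[0,0,-0.145],[0,0,0],0.085],
    [[0,0,-0.145],[0,0,0],0.085],
    [[0,0,-0.145],[0,0,0],0.085],
    [[0,0,-0.145],[0,0,0],0.085],
    [[0,0,-0.145],[0,0,0],0.085],
    [[0,0,-0.145],[0,0,0],0.085],
    [[0,0,-0.145],[0,0,0],0.085],
    [[0,0,-0.145],[0,0,0],0.085],
    [[0,0,-0.145],[0,0,0],0.085],
    [[0,0,-0.145],[0,0,0],0.085],
    [[0,0,-0.145],[0,0,0],0.085],
    [[0,0,-0.07],[0,0,0],0.085],
  ],
)

```text
clock: 35.7
tool_pos: [0.4061, 0.1423, 0.1674]
eef_rot: [-0.021, 0.714, 0.699, -0.035]
force: [-0.9, 0.2, 0.3]
opening: 0.0848
```

```bash
python3 - <<'E'
from h import *
plan(.621,.084,.1,np.pi/2); print(manip.get_state()["joint_positions"])
E
```

```text
at [0.4061 0.1423 0.1674] F [-0.9068  0.1706  0.2691] op 0.0848 t 35.7 | turn [-0.0805  0.0199 -0.0222] shift(after turn) [-0.0583  0.2149  0.0674] | shift(cur axes) [-0.0523  0.2209  0.051 ]
[-0.6401  0.1802  0.3131  1.8565 -0.0681  1.1969 -0.3242]
```

Emit:
step_arm(
  deltas=[
    [[-0.08,0.02,-0.02],[0,0,0],0.085],
    [[0,0,0],[-0.008,0.03,0],0.085],
    [[0,0,0],[-0.008,0.03,0],0.085],
    [[0,0,0],[-0.008,0.03,0],0.085],
    [[0,0,0],[-0.008,0.03,0],0.085],
    [[0,0,0],[-0.008,0.03,0],0.085],
    [[0,0,0],[-0.008,0.03,0],0.085],
    [[0,0,0],[-0.005,0.02,0],0.085],
    [[0,0,0],[0,0,0.02],0.085],
    [[0,0,0],[0,0,0.02],0.085],
    [[0,0,0],[0,0,0],0.085],
    [[0,0,0],[0,0,0],0.085],
  ],
)

```text
clock: 36.9
tool_pos: [0.5951, 0.0908, 0.1119]
eef_rot: [-0.019, 0.7, 0.714, -0.002]
force: [-0.2, -0.1, 0.4]
opening: 0.0848
```

```bash
python3 - <<'E'
from h import *
plan(.621,.084,.08,np.pi/2)
grab("wrist","w19")
E
```

```text
at [0.5951 0.0908 0.1119] F [-0.1904 -0.1465  0.3838] op 0.0848 t 36.9 | turn [-0.0292 -0.0236  0.0189] shift(after turn) [-0.0068  0.0259  0.0319] | shift(cur axes) [-0.0081  0.0267  0.031 ]
```

View pics/w19.png

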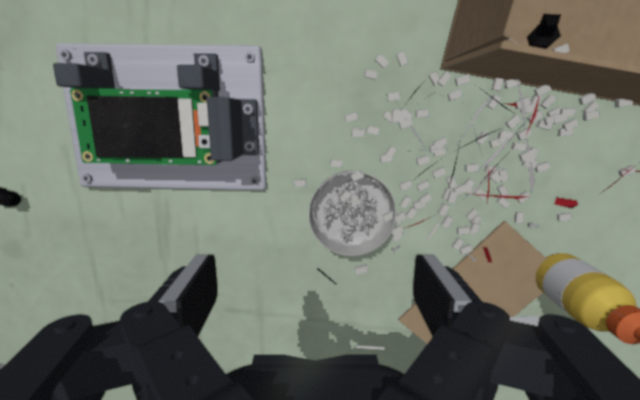

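```bash
python3 - <<'E'
from h import *
c=load("w19"); print(px2w(c,[[352.5,213],[309,213],[396,213],[353,171],[352,256]],.018))
crop("w19",290,150,420,280,4,"w19a")
plan(.621,.084,.05,np.pi/2)
E
```

```text
[[0.6204 0.0846 0.018 ]
 [0.5881 0.0837 0.018 ]
 [0.6524 0.0855 0.018 ]
 [0.6193 0.1161 0.018 ]
 [0.6217 0.05   0.018 ]]
at [0.5948 0.0907 0.1118] F [-0.5177  0.4632 -0.0691] op 0.0855 t 37.0 | turn [-0.0297 -0.023   0.0188] shift(after turn) [-0.0067  0.0262  0.0618] | shift(cur axes) [-0.0086  0.0278  0.0609]
```

View pics/w19a.png

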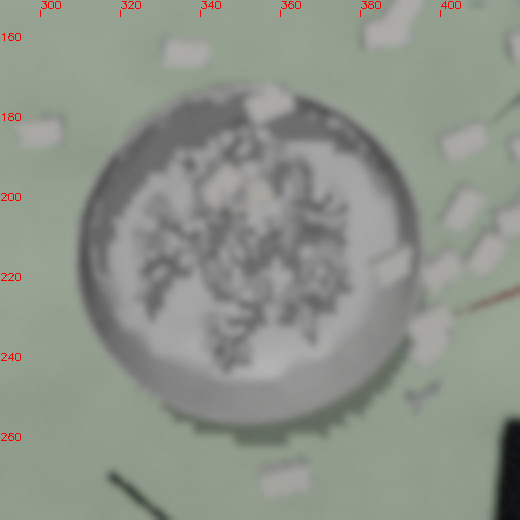

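Emit:
step_arm(
  deltas=[
    [[-0.03,-0.023,0.019],[0,0,0],0.085],
    [[0,0,0],[-0.003,0.013,0],0.085],
    [[0,0,0],[-0.003,0.012,0.02],0.085],
    [[0,0,0],[0,0,0.02],0.085],
    [[0,0,0],[0,0,0.015],0.085],
    [[0,0,0],[0,0,0],0.085],
    [[0,0,0],[0,0,0],0.085],
  ],
)

```text
clock: 37.65
tool_pos: [0.624, 0.0882, 0.0643]
eef_rot: [0.001, 0.706, 0.708, 0.008]
force: [0.2, -0.1, 0.6]
opening: 0.0851
```

```bash
python3 - <<'E'
from h import *
plan(.6204,.0838,.005,np.pi/2)
E
```

```text
at [0.624  0.0882 0.0643] F [ 0.2321 -0.1125  0.5709] op 0.0851 t 37.6 | turn [ 0.0126 -0.0097  0.0034] shift(after turn) [-0.0044 -0.0036  0.0593] | shift(cur axes) [-0.0049 -0.0043  0.0592]
```

Emit:
step_arm(
  deltas=[
    [[0.012,-0.009,0.003],[-0.0045,-0.0035,0],0.085],
    [[0,0,0],[0,0,0.02],0.085],
    [[0,0,0],[0,0,0.02],0.085],
    [[0,0,0],[0,0,0.008],0.085],
    [[0,0,0],[0,0,0],0.085],
    [[0,0,0],[0,0,0],0.085],
  ],
)

```text
clock: 38.25
tool_pos: [0.6253, 0.0838, 0.0236]
eef_rot: [0.003, 0.707, 0.707, 0.005]
force: [-0.5, 0.4, 0.2]
opening: 0.0847
```

```bash
python3 - <<'E'
from h import *
plan(.6204,.0838,.0,np.pi/2)
E
```

```text
at [0.6253 0.0838 0.0236] F [-0.4888  0.3683  0.1749] op 0.0847 t 38.2 | turn [ 0.0116 -0.0022  0.0011] shift(after turn) [-0.     -0.0049  0.0236] | shift(cur axes) [-0.0001 -0.0052  0.0236]
```

Emit:
step_arm(
  deltas=[
    [[0.011,-0.002,0.001],[0,-0.005,0],0.085],
    [[0,0,0],[0,0,0.01],0.085],
    [[0,0,0],[0,0,0.008],0.085],
    [[0,0,0],[0,0,0.002],0.085],
    [[0,0,0],[0,0,0],0.085],
    [[0,0,0],[0,0,0],0.085],
  ],
)

```text
clock: 38.85
tool_pos: [0.6215, 0.0841, 0.0045]
eef_rot: [0.001, 0.707, 0.707, 0.001]
force: [-0.4, 0.1, -0.0]
opening: 0.0849
```

```bash
python3 - <<'E'
from h import *
plan(.6204,.0838,.0,np.pi/2)
grab("wrist","w20")
E
```

```text
at [0.6215 0.0841 0.0045] F [-0.4277  0.1368 -0.0052] op 0.0849 t 38.9 | turn [ 0.0034 -0.0007  0.0004] shift(after turn) [-0.0003 -0.0011  0.0045] | shift(cur axes) [-0.0003 -0.0012  0.0045]
```

View pics/w20.png

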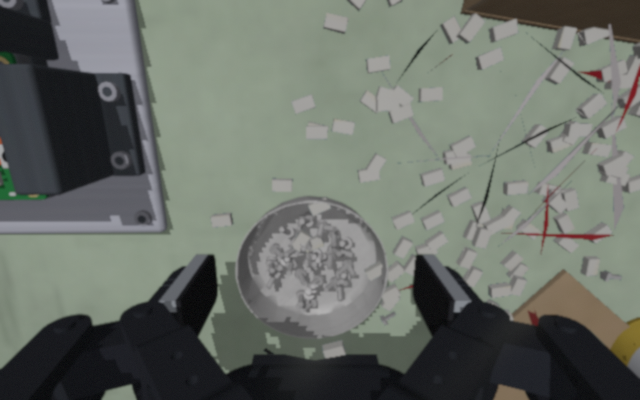

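Emit:
step_arm(
  squeeze=40,
  deltas=[
    [[0.003,0,0],[0,-0.001,0.004],0.085],
    [[0,0,0],[0,0,0],0.06],
    [[0,0,0],[0,0,0],0.06],
    [[0,0,0],[0,0,0],0.06],
    [[0,0,0],[0,0,0],0.06],
    [[0,0,0],[0,0,0],0.06],
  ],
)

```text
clock: 39.5
tool_pos: [0.6212, 0.0841, 0.0014]
eef_rot: [0.0, 0.707, 0.707, 0.001]
force: [-0.4, -0.1, 0.5]
opening: 0.0622
```

Emit:
step_arm(
  deltas=[
    [[0,0,0],[0,0,-0.01],0.06],
    [[0,0,0],[0,0,-0.03],0.06],
    [[0,0,0],[0,0,-0.04],0.06],
    [[0,0,0],[0,0,-0.04],0.06],
    [[0,0,0],[0,0,0],0.06],
  ],
)

```text
clock: 40.0
tool_pos: [0.6191, 0.0836, 0.1249]
eef_rot: [-0.001, 0.707, 0.707, -0.002]
force: [2.0, 0.4, -0.8]
opening: 0.0621
```

```bash
python3 - <<'E'
from h import *
plan(.4765,.259,.1,np.pi/2)
grab("wrist","w21")
E
```

```text
at [0.6191 0.0836 0.1249] F [ 2.0006  0.4146 -0.8426] op 0.0621 t 40.0 | turn [-0.004   0.0004 -0.0001] shift(after turn) [ 0.1754 -0.1426  0.0249] | shift(cur axes) [ 0.1754 -0.1425  0.0254]
```

View pics/w21.png

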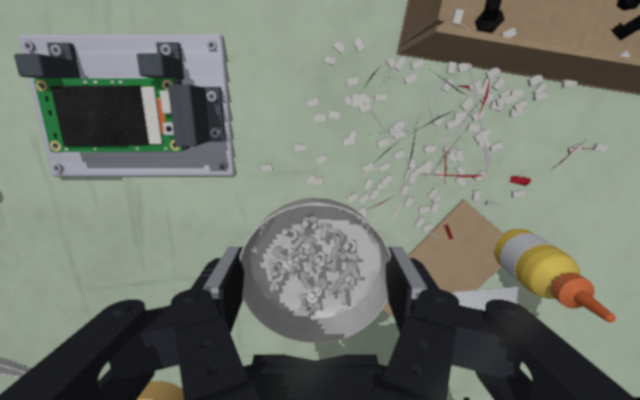

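Emit:
step_arm(
  deltas=[
    [[0,0,0],[0.015,-0.012,-0.01],0.06],
    [[0,0,0],[0.028,-0.022,0],0.06],
    [[0,0,0],[0.028,-0.022,0],0.06],
    [[0,0,0],[0.028,-0.022,0],0.06],
    [[0,0,0],[0.028,-0.022,0],0.06],
    [[0,0,0],[0.028,-0.022,0],0.06],
    [[0,0,0],[0.015,-0.012,0],0.06],
    [[0,0,0],[0,0,0],0.06],
    [[0,0,0],[0,0,0],0.06],
  ],
)

```text
clock: 40.95
tool_pos: [0.4703, 0.2542, 0.1224]
eef_rot: [-0.006, 0.708, 0.706, -0.015]
force: [0.0, -0.4, -1.9]
opening: 0.0623
```

```bash
python3 - <<'E'
from h import *
plan(.4765,.259,.04,np.pi/2)
E
```

```text
at [0.4703 0.2542 0.1224] F [ 0.0231 -0.3786 -1.8836] op 0.0623 t 41.0 | turn [-0.0286  0.0125 -0.0039] shift(after turn) [0.0048 0.0062 0.0824] | shift(cur axes) [0.0058 0.0085 0.0822]
```

Emit:
step_arm(
  deltas=[
    [[-0.028,0.012,-0.004],[0,0,0],0.06],
    [[0,0,0],[0.004,0.006,0.015],0.06],
    [[0,0,0],[0,0,0.03],0.06],
    [[0,0,0],[0,0,0.025],0.06],
    [[0,0,0],[0,0,0.01],0.06],
    [[0,0,0],[0,0,0],0.06],
    [[0,0,0],[0,0,0],0.06],
  ],
)

```text
clock: 41.65
tool_pos: [0.4853, 0.2444, 0.0395]
eef_rot: [0.005, 0.714, 0.7, -0.001]
force: [0.2, 0.4, -0.9]
opening: 0.062
```

```bash
python3 - <<'E'
from h import *
plan(.4765,.259,.004,np.pi/2)
grab("wrist","w22")
grab("scene","s22"); crop("s22",180,220,340,350,5,"s22a")
E
```

```text
at [0.4853 0.2444 0.0395] F [ 0.2067  0.4381 -0.8811] op 0.0620 t 41.6 | turn [ 0.0054  0.0083 -0.0188] shift(after turn) [ 0.0146 -0.0088  0.0355] | shift(cur axes) [ 0.0147 -0.0093  0.0353]
```

View pics/s22a.png

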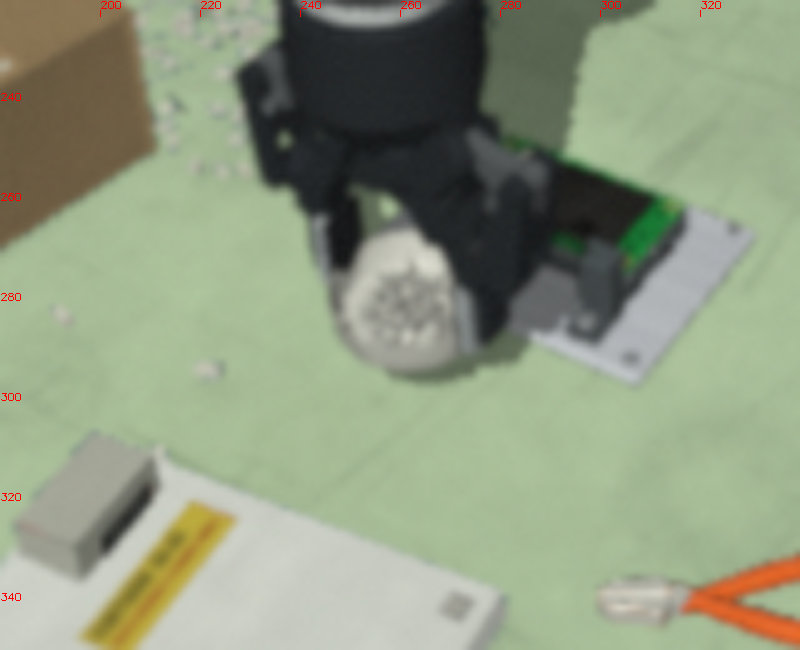

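View pics/w22.png

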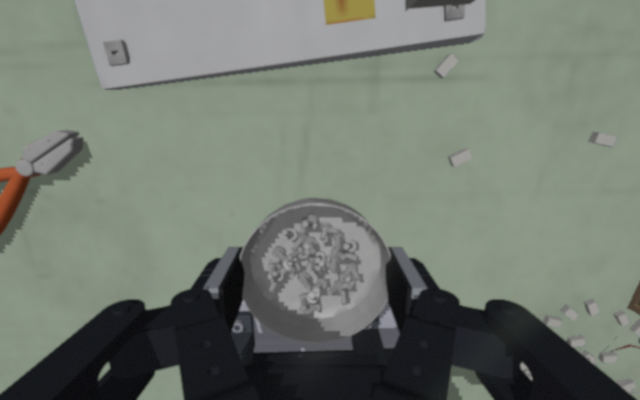

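Emit:
step_arm(
  deltas=[
    [[0.005,0.008,-0.019],[0,0,0],0.06],
    [[0,0,0],[0.0145,-0.009,0],0.06],
    [[0,0,0],[0,0,0.01],0.06],
    [[0,0,0],[0,0,0.008],0.06],
    [[0,0,0],[0,0,0],0.06],
    [[0,0,0],[0,0,0],0.06],
  ],
)

```text
clock: 42.35
tool_pos: [0.4806, 0.2595, 0.0246]
eef_rot: [0.001, 0.706, 0.708, 0.005]
force: [-0.4, -0.7, -1.6]
opening: 0.0621
```

```bash
python3 - <<'E'
from h import *
plan(.4765,.259,.0025,np.pi/2)
E
```

```text
at [0.4806 0.2595 0.0246] F [-0.4438 -0.6847 -1.5982] op 0.0621 t 42.4 | turn [ 0.0087 -0.0049  0.0035] shift(after turn) [-0.0005 -0.0041  0.0221] | shift(cur axes) [-0.0006 -0.0043  0.022 ]
```

Emit:
step_arm(
  deltas=[
    [[0.008,-0.005,0.003],[0,-0.003,0.008],0.06],
    [[0,0,0],[0,0,0.008],0.06],
    [[0,0,0],[0,0,0.002],0.06],
    [[0,0,0],[0,0,0],0.06],
  ],
)

```text
clock: 42.75
tool_pos: [0.4779, 0.2581, 0.0047]
eef_rot: [0.001, 0.708, 0.707, -0.001]
force: [0.4, 0.6, -0.7]
opening: 0.0621
```

```bash
python3 - <<'E'
from h import *
plan(.4765,.259,.0014,np.pi/2)
E
```

```text
at [0.4779 0.2581 0.0047] F [ 0.4489  0.5549 -0.6738] op 0.0621 t 42.8 | turn [-0.0002  0.0017 -0.0013] shift(after turn) [ 0.0009 -0.0014  0.0033] | shift(cur axes) [ 0.0009 -0.0014  0.0033]
```

Lower the last 3 mm gently and release, then lift.

Emit:
step_arm(
  deltas=[
    [[0,0,0],[0,-0.001,0.003],0.06],
    [[0,0,0],[0,0,0.0005],0.06],
    [[0,0,0],[0,0,0],0.06],
  ],
)

```text
clock: 43.05
tool_pos: [0.4773, 0.2583, 0.0014]
eef_rot: [0.001, 0.708, 0.707, -0.0]
force: [-0.3, -1.5, -2.7]
opening: 0.0624
```

Emit:
step_arm(
  deltas=[
    [[0,0,0],[0,0,0],0.08],
    [[0,0,0],[0,0,0],0.08],
    [[0,0,0],[0,0,0],0.08],
    [[0,0,0],[0,0,-0.02],0.08],
    [[0,0,0],[0,0,-0.04],0.08],
    [[0,0,0],[0,0,-0.05],0.08],
    [[0,0,0],[0,0,-0.03],0.08],
    [[0,0,0],[0,0,0],0.08],
  ],
)

```text
clock: 43.85
tool_pos: [0.4771, 0.2584, 0.1463]
eef_rot: [0.001, 0.708, 0.707, -0.001]
force: [1.3, 0.8, -0.2]
opening: 0.0799
```

```bash
python3 - <<'E'
from h import *
plan(.405,-.332,.1,.2); print(manip.get_state()["joint_positions"])
grab("wrist","w23")
grab("scene","s23"); crop("s23",180,220,340,350,5,"s23a")
E
```

```text
at [0.4771 0.2584 0.1463] F [ 1.27    0.8078 -0.1546] op 0.0799 t 43.9 | turn [0.0012 0.0015 1.3693] shift(after turn) [-0.188   0.5643  0.0463] | shift(cur axes) [-0.5904 -0.0712  0.0474]
[-0.787   0.3676  0.3386  1.6719 -0.1309  1.1254 -0.4142]
```

View pics/w23.png

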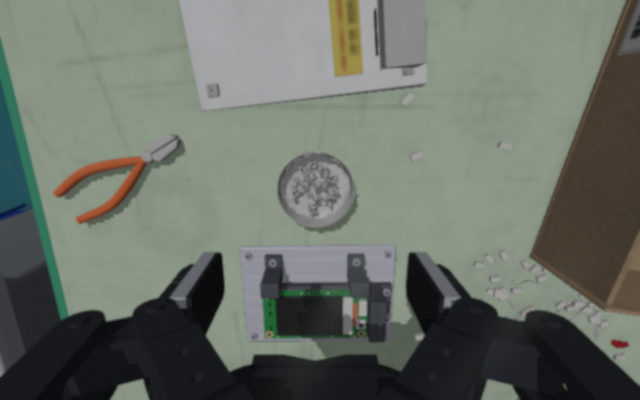

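View pics/s23a.png

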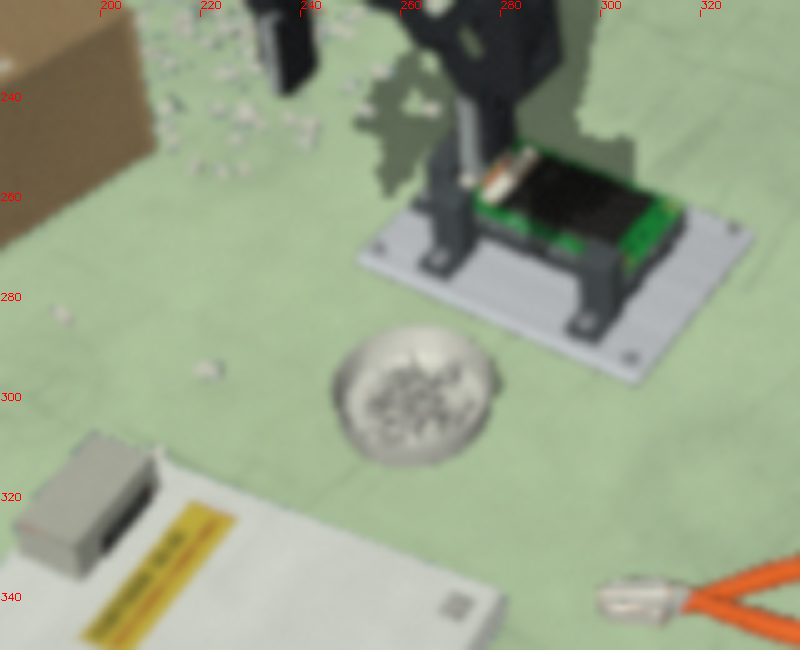

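Emit:
step_arm(
  deltas=[
    [[0,0,0],[-0.02,0,-0.02],0.085],
    [[0,0,0],[-0.04,-0.003,-0.01],0.085],
    [[0,0,0],[-0.045,-0.004,-0.002],0.085],
    [[0,0,0],[-0.045,-0.004,-0.002],0.085],
    [[0,0,0],[-0.045,-0.004,-0.002],0.085],
    [[0,0,0],[-0.045,-0.004,-0.002],0.085],
    [[0,0,0],[-0.045,-0.004,-0.002],0.085],
    [[0,0,0],[-0.045,-0.004,-0.002],0.085],
    [[0,0,0],[-0.045,-0.004,-0.002],0.085],
    [[0,0,0],[-0.045,-0.004,-0.002],0.085],
    [[0,0,0],[-0.045,-0.004,-0.002],0.085],
    [[0,0,0],[-0.04,-0.004,0],0.085],
    [[0,0,0],[-0.02,0,0],0.085],
    [[0,0,0],[0,0,0],0.085],
  ],
)

```text
clock: 45.35
tool_pos: [0.4136, -0.2828, 0.1705]
eef_rot: [-0.017, 0.704, 0.709, -0.023]
force: [-0.7, 0.8, -0.1]
opening: 0.0849
```

```bash
python3 - <<'E'
from h import *
plan(.405,-.332,.15,.24); print(manip.get_state()["joint_positions"])
E
```

```text
at [ 0.4136 -0.2828  0.1705] F [-0.662   0.7511 -0.1143] op 0.0849 t 45.4 | turn [-0.0426  0.0458  1.3371] shift(after turn) [-0.02    0.0457  0.0205] | shift(cur axes) [-0.0489 -0.0077  0.0214]
[ 0.009   0.3302  0.6772  1.7192 -0.1736  1.2066  0.7357]
```

Emit:
step_arm(
  deltas=[
    [[0,0,0.13],[0,0,0],0.085],
    [[0,0,0.14],[0,0,0],0.085],
    [[0,0,0.14],[0,0,0],0.085],
    [[0,0,0.14],[0,0,0],0.085],
    [[0,0,0.14],[0,0,0],0.085],
    [[0,0,0.14],[0,0,0],0.085],
    [[0,0,0.14],[0,0,0],0.085],
    [[0,0,0.14],[0,0,0],0.085],
    [[0,0,0.14],[0,0,0],0.085],
    [[0,0,0.06],[0,0,0],0.085],
    [[0,0,0],[0,0,0],0.085],
    [[0,0,0],[0,0,0],0.085],
  ],
)

```text
clock: 46.55
tool_pos: [0.4062, -0.257, 0.1504]
eef_rot: [-0.015, 0.992, 0.115, -0.045]
force: [0.3, 0.4, -0.7]
opening: 0.0852
```

```bash
python3 - <<'E'
from h import *
plan(.405,-.332,.15,.24); grab("wrist","w24")
E
```

```text
at [ 0.4062 -0.257   0.1504] F [ 0.3257  0.4488 -0.6664] op 0.0852 t 46.5 | turn [-0.0414  0.0861 -0.01  ] shift(after turn) [-0.019   0.0726  0.0004] | shift(cur axes) [-0.0183  0.0728 -0.0011]
```

View pics/w24.png

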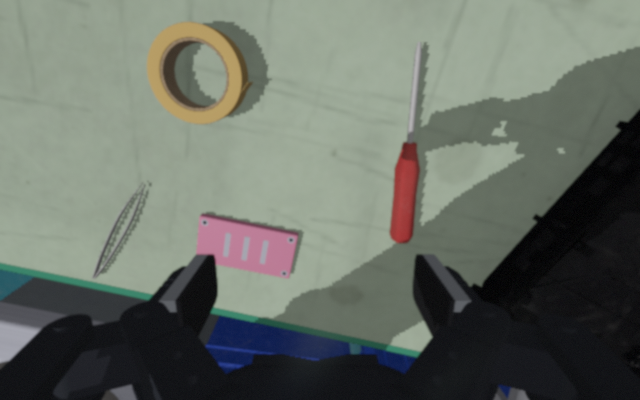

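```bash
python3 - <<'E'
from h import *
c=load("w24"); P=px2w(c,[[421,43],[410,144],[401,242],[406,195]],[.011,.011,.011,.011]); print(P)
d=P[0]-P[2]; print(np.linalg.norm(d),np.arctan2(d[1],d[0])); 
mid=P[2]+d/np.linalg.norm(d)*.045; print("mid",mid)
for z in(0,.05,.1): print(z,px2w(c,[[487,285],[625,122]],z))
c1=load("w1"); P=px2w(c1,[[471,198],[477,257],[485,300]],.011); print(P)
for z in(0,.05,.1): print(z,px2w(c1,[[561,352],[640,170]],z))
plan(*mid[:2],.08,np.arctan2(d[1],d[0]))
E
```

```text
[[ 0.5211 -0.3058  0.011 ]
 [ 0.4481 -0.3225  0.011 ]
 [ 0.3601 -0.344   0.011 ]
 [ 0.405  -0.3337  0.011 ]]
0.16546676369812102 0.23315908894639814
mid [ 0.4039 -0.3336  0.011 ]
0 [[ 0.3301 -0.4447  0.    ]
 [ 0.503  -0.4858  0.    ]]
0.05 [[ 0.3578 -0.4095  0.05  ]
 [ 0.5004 -0.4435  0.05  ]]
0.1 [[ 0.3856 -0.3744  0.1   ]
 [ 0.4978 -0.4011  0.1   ]]
[[ 0.5249 -0.3068  0.011 ]
 [ 0.4483 -0.3216  0.011 ]
 [ 0.387  -0.338   0.011 ]]
0 [[ 0.2943 -0.4573  0.    ]
 [ 0.5495 -0.5045  0.    ]]
0.05 [[ 0.3388 -0.4149  0.05  ]
 [ 0.5612 -0.456   0.05  ]]
0.1 [[ 0.3832 -0.3725  0.1   ]
 [ 0.5728 -0.4075  0.1   ]]
at [ 0.4062 -0.2568  0.1503] F [-0.6155  0.4938  0.2477] op 0.0851 t 46.6 | turn [-0.0416  0.0862 -0.0031] shift(after turn) [-0.02    0.0743  0.0703] | shift(cur axes) [-0.0138  0.0772  0.0686]
```

```bash
python3 - <<'E'
from h import *
d=load("d1"); 
for z in (.06,.08,.09,.1,.12): print(z,px2w(d,[[215,334],[300,333],[370,333],[505,335]],z)[:,:2].tolist())
crop("d1",170,270,570,400,2,"d1tray")
E
```

```text
0.06 [[0.324382683145248, -0.4436300491777504], [0.4314581895699352, -0.4729895828190847], [0.5189083671574343, -0.49791882358583006], [0.6821030712394598, -0.5466574786934298]]
0.08 [[0.3271146045435519, -0.466363384884606], [0.42797095262945944, -0.49401765842897677], [0.510341850003107, -0.5174989593187999], [0.664057881150251, -0.5634067764182085]]
0.09 [[0.3284805652427038, -0.47773005273803376], [0.4262273341592216, -0.5045316962339228], [0.5060585914259433, -0.5272890271852847], [0.6550352861056467, -0.5717814252805976]]
0.1 [[0.32984652594185576, -0.4890967205914616], [0.42448371568898374, -0.5150457340388688], [0.5017753328487796, -0.5370790950517697], [0.6460126910610423, -0.580156074142987]]
0.12 [[0.3325784473401596, -0.5118300562983171], [0.420996478748508, -0.5360738096487607], [0.4932088156944523, -0.5566592307847393], [0.6279675009718336, -0.5969053718677654]]
```

View pics/d1tray.png

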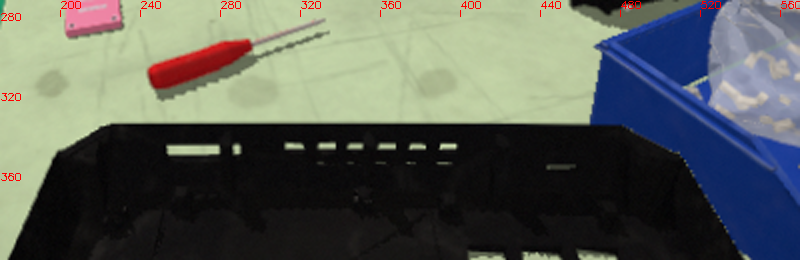

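Emit:
step_arm(
  deltas=[
    [[-0.041,0.086,-0.003],[0,0,0],0.05],
    [[0,0,0],[-0.005,0.025,0],0.05],
    [[0,0,0],[-0.006,0.025,0],0.05],
    [[0,0,0],[-0.006,0.02,0.02],0.05],
    [[0,0,0],[0,0,0.03],0.05],
    [[0,0,0],[0,0,0.02],0.05],
    [[0,0,0],[0,0,0],0.05],
    [[0,0,0],[0,0,0],0.05],
  ],
)

```text
clock: 47.4
tool_pos: [0.4045, -0.3238, 0.0744]
eef_rot: [-0.005, 0.992, 0.123, 0.0]
force: [1.5, -0.3, -0.1]
opening: 0.0504
```

```bash
python3 - <<'E'
from h import *
plan(.404,-.3335,.05,.233); grab("wrist","w25")
E
```

```text
at [ 0.4045 -0.3238  0.0744] F [ 1.4745 -0.2663 -0.0757] op 0.0504 t 47.4 | turn [-0.0091 -0.0014  0.0129] shift(after turn) [-0.0027  0.0093  0.0244] | shift(cur axes) [-0.0029  0.0095  0.0243]
```

View pics/w25.png

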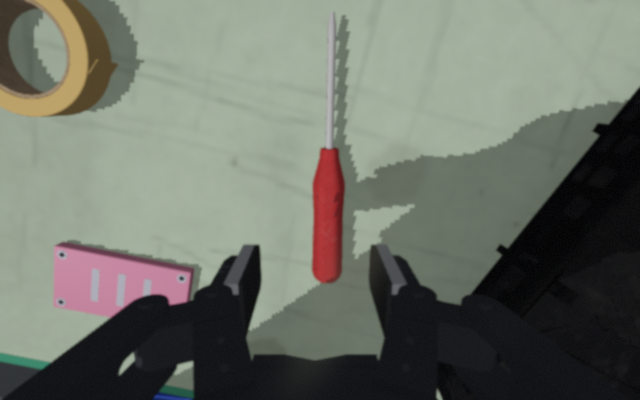

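```bash
python3 - <<'E'
from h import *
c=load("w25"); P=px2w(c,[[334.5,14],[329,150],[327,278]],[.011,.011,.011]); print(P)
d=P[0]-P[2]; yaw=np.arctan2(d[1],d[0]); print(np.linalg.norm(d),yaw)
mid=P[0]-d/np.linalg.norm(d)*.117; print("mid",mid)
plan(*(mid[:2]+.004*d[:2]/.165),.03,yaw)
E
```

```text
[[ 0.5208 -0.3062  0.011 ]
 [ 0.4479 -0.3223  0.011 ]
 [ 0.3626 -0.3433  0.011 ]]
0.162403189406696 0.2303527473784822
mid [ 0.4069 -0.3329  0.011 ]
at [ 0.4045 -0.3237  0.0745] F [-0.3714 -0.7197  0.0584] op 0.0502 t 47.5 | turn [-0.0092 -0.0015  0.0158] shift(after turn) [0.0041 0.0095 0.0445] | shift(cur axes) [0.0039 0.01   0.0444]
```

Emit:
step_arm(
  deltas=[
    [[-0.009,-0.001,0.015],[0.001,0.0095,0],0.05],
    [[0,0,0],[0,0,0.02],0.05],
    [[0,0,0],[0,0,0.02],0.05],
    [[0,0,0],[0,0,0.01],0.05],
    [[0,0,0],[0,0,0],0.05],
    [[0,0,0],[0,0,0],0.05],
  ],
)

```text
clock: 48.05
tool_pos: [0.4149, -0.3382, 0.0299]
eef_rot: [0.006, 0.993, 0.116, 0.006]
force: [-0.5, 0.4, -0.4]
opening: 0.0499
```

```bash
python3 - <<'E'
from h import *
plan(.4065,-.333,.004,.231)
E
```

```text
at [ 0.4149 -0.3382  0.0299] F [-0.546   0.4139 -0.4337] op 0.0499 t 48.0 | turn [ 0.0129 -0.0108  0.0017] shift(after turn) [-0.007  -0.0069  0.0259] | shift(cur axes) [-0.0073 -0.0073  0.0257]
```

Emit:
step_arm(
  deltas=[
    [[0.013,-0.01,0.002],[-0.006,-0.007,0],0.05],
    [[0,0,0],[0,0,0.012],0.05],
    [[0,0,0],[0,0,0.01],0.05],
    [[0,0,0],[0,0,0.002],0.05],
    [[0,0,0],[0,0,0],0.05],
  ],
)

```text
clock: 48.55
tool_pos: [0.4082, -0.3333, 0.0059]
eef_rot: [0.001, 0.993, 0.115, 0.001]
force: [-0.0, -0.9, -0.2]
opening: 0.05
```

```bash
python3 - <<'E'
from h import *
plan(.4065,-.333,.004,.231)
E
```

```text
at [ 0.4082 -0.3333  0.0059] F [-0.0185 -0.9309 -0.2467] op 0.0500 t 48.5 | turn [ 0.0016 -0.0028 -0.0002] shift(after turn) [-0.0016 -0.0007  0.0019] | shift(cur axes) [-0.0016 -0.0007  0.0019]
```

Emit:
step_arm(
  squeeze=40,
  deltas=[
    [[0,0,0],[-0.001,0,0.001],0.01],
    [[0,0,0],[0,0,0],0.01],
    [[0,0,0],[0,0,0],0.01],
    [[0,0,0],[0,0,0],0.01],
    [[0,0,0],[0,0,0],0.01],
    [[0,0,0],[0,0,0],0.01],
  ],
)

```text
clock: 49.15
tool_pos: [0.4073, -0.3338, 0.005]
eef_rot: [0.001, 0.993, 0.115, 0.002]
force: [0.2, 0.3, -1.4]
opening: 0.0194
```

Emit:
step_arm(
  deltas=[
    [[0,0,0],[0,0,-0.01],0.01],
    [[0,0,0],[0,0,-0.03],0.01],
    [[0,0,0],[0,0,-0.04],0.01],
    [[0,0,0],[0,0,-0.03],0.01],
    [[0,0,0],[0,0,0],0.01],
  ],
)

```text
clock: 49.65
tool_pos: [0.4059, -0.3336, 0.1202]
eef_rot: [0.0, 0.993, 0.114, 0.0]
force: [0.8, -1.0, -0.6]
opening: 0.0187
```

```bash
python3 - <<'E'
from h import *
plan(.427,.054,.1,.008); grab("wrist","w26")
grab("side","d26"); crop("d26",170,200,370,320,4,"d26a")
E
```

```text
at [ 0.4059 -0.3336  0.1202] F [ 0.7739 -0.9529 -0.56  ] op 0.0187 t 49.6 | turn [ 0.0004 -0.001   0.2211] shift(after turn) [ 0.0242 -0.3874  0.0202] | shift(cur axes) [ 0.1086 -0.3727  0.0201]
```

View pics/w26.png

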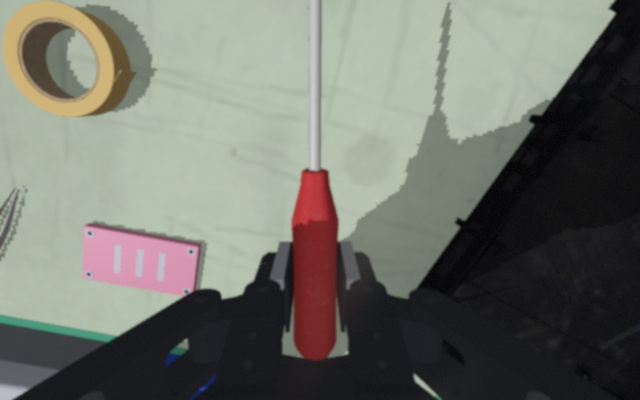

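View pics/d26a.png

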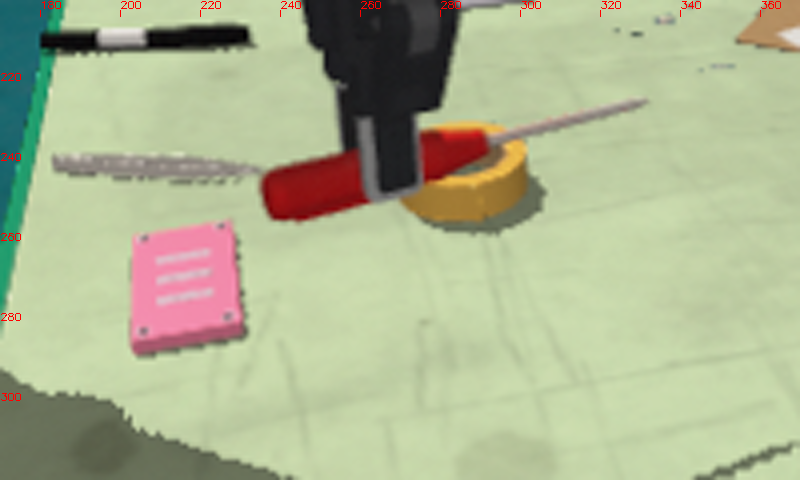

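Emit:
step_arm(
  deltas=[
    [[0,0,0],[0.006,-0.02,-0.01],0.01],
    [[0,0,0.055],[0.011,-0.036,-0.002],0.01],
    [[0,0,0.055],[0.009,-0.037,-0.002],0.01],
    [[0,0,0.055],[0.007,-0.038,-0.002],0.01],
    [[0,0,0.055],[0.005,-0.039,-0.002],0.01],
    [[0,0,0],[0.003,-0.04,-0.002],0.01],
    [[0,0,0],[0.003,-0.04,-0.002],0.01],
    [[0,0,0],[0.003,-0.04,-0.002],0.01],
    [[0,0,0],[0.003,-0.04,0],0.01],
    [[0,0,0],[0.003,-0.03,0],0.01],
    [[0,0,0],[0,-0.012,0],0.01],
    [[0,0,0],[0,0,0],0.01],
    [[0,0,0],[0,0,0],0.01],
  ],
)

```text
clock: 51.05
tool_pos: [0.4183, 0.0603, 0.1278]
eef_rot: [-0.0, 1.0, -0.002, -0.018]
force: [-0.6, -0.2, -1.7]
opening: 0.019
```

```bash
python3 - <<'E'
from h import *
plan(.433,.052,.06,.008)
E
```

```text
at [0.4183 0.0603 0.1278] F [-0.6426 -0.1703 -1.6528] op 0.0190 t 51.0 | turn [-0.0008  0.0359 -0.0119] shift(after turn) [0.0147 0.0084 0.0678] | shift(cur axes) [0.0172 0.0083 0.0672]
```

Emit:
step_arm(
  deltas=[
    [[0,0.036,-0.012],[0,0,0],0.01],
    [[0,0,0],[0.013,0.008,0.02],0.01],
    [[0,0,0],[0,0,0.03],0.01],
    [[0,0,0],[0,0,0.02],0.01],
    [[0,0,0],[0,0,0.01],0.01],
    [[0,0,0],[0,0,0],0.01],
    [[0,0,0],[0,0,0],0.01],
  ],
)

```text
clock: 51.75
tool_pos: [0.4322, 0.0389, 0.0467]
eef_rot: [0.001, 1.0, -0.006, 0.002]
force: [0.9, -0.6, -0.7]
opening: 0.0193
```

```bash
python3 - <<'E'
from h import *
plan(.433,.052,.02,.008); grab("wrist","w27")
E
```

```text
at [0.4322 0.0389 0.0467] F [ 0.852  -0.6027 -0.7457] op 0.0193 t 51.8 | turn [ 0.0023 -0.004  -0.0201] shift(after turn) [ 0.0009 -0.0131  0.0267] | shift(cur axes) [ 0.0005 -0.0132  0.0267]
```

View pics/w27.png

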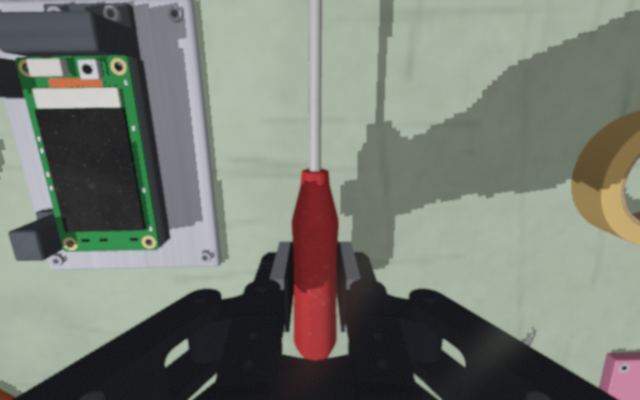

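Emit:
step_arm(
  deltas=[
    [[0.002,-0.004,-0.02],[0,0,0],0.01],
    [[0,0,0],[0,-0.012,0],0.01],
    [[0,0,0],[0,0,0.015],0.01],
    [[0,0,0],[0,0,0.01],0.01],
    [[0,0,0],[0,0,0],0.01],
    [[0,0,0],[0,0,0],0.01],
  ],
)

```text
clock: 52.4
tool_pos: [0.436, 0.0558, 0.0245]
eef_rot: [-0.002, 1.0, 0.007, 0.004]
force: [-0.8, -0.3, -1.0]
opening: 0.0189
```

```bash
python3 - <<'E'
from h import *
plan(.433,.052,.005,.008)
E
```

```text
at [0.436  0.0558 0.0245] F [-0.8091 -0.2786 -0.9649] op 0.0189 t 52.4 | turn [-0.0048 -0.0077  0.0057] shift(after turn) [-0.0031  0.0038  0.0195] | shift(cur axes) [-0.0032  0.0039  0.0195]
```

Emit:
step_arm(
  deltas=[
    [[-0.005,-0.008,0.005],[-0.002,0.004,0],0.01],
    [[0,0,0],[0,0,0.01],0.01],
    [[0,0,0],[0,0,0.006],0.01],
    [[0,0,0],[0,0,0],0.01],
    [[0,0,0],[0,0,0],0.01],
  ],
)

```text
clock: 52.9
tool_pos: [0.4346, 0.0517, 0.0079]
eef_rot: [0.0, 1.0, 0.004, 0.0]
force: [0.6, 0.3, -1.0]
opening: 0.019
```

```bash
python3 - <<'E'
from h import *
plan(.433,.052,.005,.008)
E
```

```text
at [0.4346 0.0517 0.0079] F [ 0.6373  0.303  -1.0486] op 0.0190 t 52.9 | turn [ 0.0002 -0.0003  0.0002] shift(after turn) [-0.0016 -0.0003  0.0029] | shift(cur axes) [-0.0016 -0.0003  0.0029]
```

Emit:
step_arm(
  deltas=[
    [[0,0,0],[0,0,0.003],0.01],
    [[0,0,0],[0,0,0.0005],0.01],
    [[0,0,0],[0,0,0],0.01],
  ],
)

```text
clock: 53.2
tool_pos: [0.435, 0.0516, 0.0048]
eef_rot: [-0.0, 1.0, 0.004, 0.0]
force: [-0.5, -0.2, 0.3]
opening: 0.019
```

Emit:
step_arm(
  deltas=[
    [[0,0,0],[0,0,0],0.035],
    [[0,0,0],[0,0,0],0.035],
    [[0,0,0],[0,0,0],0.035],
    [[0,0,0],[0,0,-0.02],0.035],
    [[0,0,0],[0,0,-0.04],0.035],
    [[0,0,0],[0,0,-0.05],0.035],
    [[0,0,0],[-0.02,0,-0.04],0.035],
    [[0,0,0],[-0.01,0,-0.03],0.035],
    [[0,0,0],[0,0,0],0.035],
    [[0,0,0],[0,0,0],0.035],
  ],
)

```text
clock: 54.2
tool_pos: [0.4041, 0.0516, 0.1899]
eef_rot: [-0.001, 1.0, 0.003, -0.001]
force: [0.3, -0.1, -1.0]
opening: 0.035
```

```bash
python3 - <<'E'
from h import *
plan(.433,.052,.1,.008); grab("wrist","w28"); grab("scene","s28"); grab("side","d28")
crop("s28",190,180,440,350,3,"s28a")
crop("d28",200,150,360,240,5,"d28a")
E
```

```text
at [0.4041 0.0516 0.1899] F [ 0.3077 -0.0688 -0.9884] op 0.0350 t 54.2 | turn [-0.0016  0.0027 -0.0016] shift(after turn) [ 0.0289 -0.0001  0.0899] | shift(cur axes) [ 0.0291 -0.      0.0898]
```

View pics/w28.png

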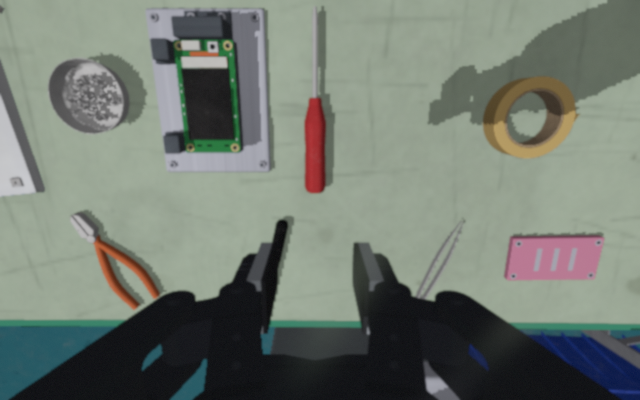

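View pics/s28a.png

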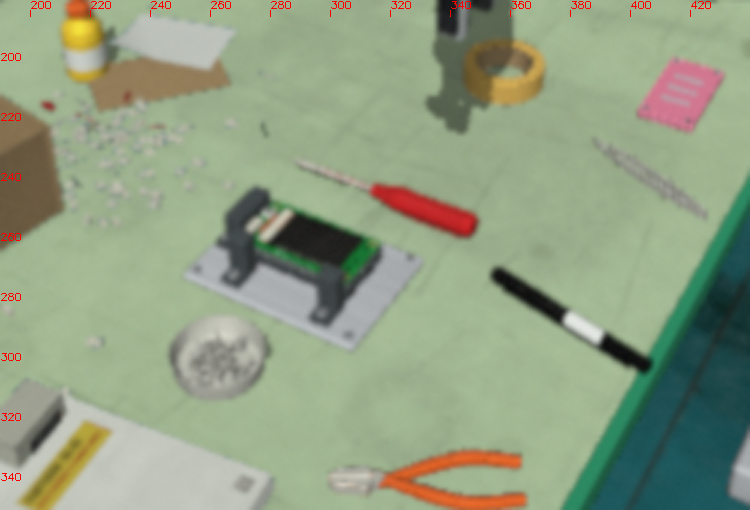

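View pics/d28a.png

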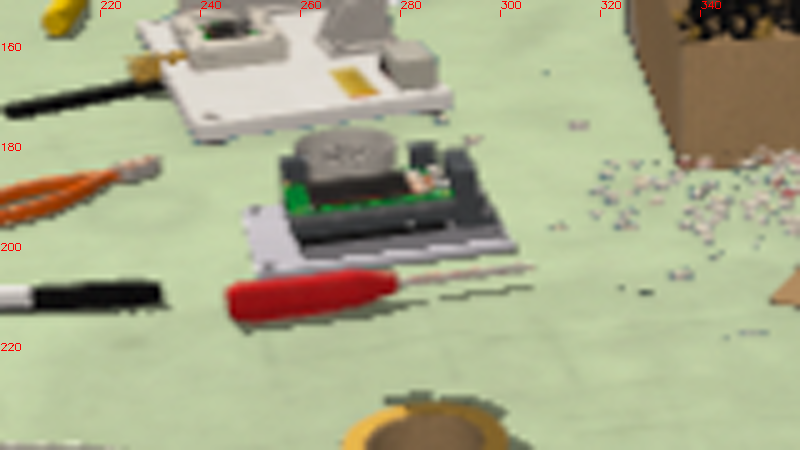

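```bash
python3 - <<'E'
from h import *
c=load("w28"); crop("w28",40,0,340,200,2,"w28a")
P=px2w(c,[[318.5,8],[314.5,98],[315,190]],.011); print("driver",P); d=P[0]-P[2]; print(np.arctan2(d[1],d[0]),np.linalg.norm(d))
print("dish",px2w(c,[[89,95]],.018)); print("base right edge",px2w(c,[[266,9],[270,169]],.006)); 
rect(c,[(183,45.5),(228.5,45.5),(236,147),(191,147.5)],.034)
print("tape",px2w(c,[[530,116]],.022), px2w(load("w1"),[[337,249]],.022))
E
```

```text
driver [[0.5515 0.0486 0.011 ]
 [0.4781 0.0516 0.011 ]
 [0.3907 0.0506 0.011 ]]
-0.012541073739024439 0.16077469021431184
dish [[0.4789 0.2529 0.018 ]]
base right edge [[0.5516 0.0941 0.006 ]
 [0.4106 0.0953 0.006 ]]
[0.4768 0.1408] len 0.0827 wid 0.0385 yaw -0.0057 0.0137
tape [[ 0.4633 -0.1416  0.022 ]] [[ 0.4694 -0.1478  0.022 ]]
```

View pics/w28a.png

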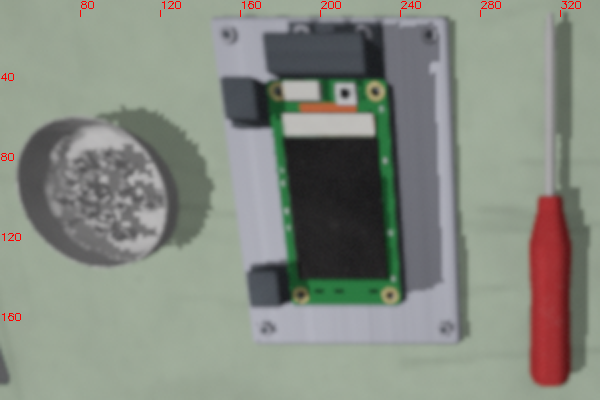

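```bash
python3 - <<'E'
from bench import manip
print(manip.close_job())
E
```

```text
the job is handed in; nothing more can be done
None
```

The station is set up and handed in at about 54 s of the 141 s allowed, with the gripper open and clear at about 19 cm above the bench.

- **Stack:** the steel plate, the grey frame and the display board (screen up) are in the fixture in that order. I pushed each one against the end fence and the two side stops until I felt contact (5 to 13 N). A last push from behind, over all three layers, confirmed they were against the fence. The board then measured at x 0.477, y 0.144, within about 1 mm of the fixture's centre.
- **Dish:** it stands on the left at about (0.478, 0.256), level with the fixture's middle, with about a 2.5 cm gap to it.
- **Screwdriver:** it lies on the right with its axis about 92 mm from the fixture's centre and the handle towards the robot. Its gap to the base plate is about 3.5 cm.
- **Tape and flux bottle:** I never touched either of them.

The checks disagreed slightly in the last wrist picture:
- **Angles:** the screwdriver measured −0.013 rad and the fixture about +0.008 rad, so they are parallel to about 1°.
- **Positions near the picture's edge:** the board and the dish read 3 to 5 mm off in y. The tape read about 6 mm off in both x and y, although it was never touched. I put this down to camera error near the picture's edge.

No check failed.

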